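# Shut a loose-key air cock by feel

## Robot

A 6-joint arm with a two-finger parallel gripper is mounted at the origin on a cart in front of the work surface, level with it; the furniture and walls round the work are solid. World frame = base frame: x ahead of the robot, y to its left, z up, the work surface at z = 0. Lengths are in m, angles in degrees, forces in N, time in s.
With the tool pointing down it reaches from about 0.4 to 0.825 m from the base axis. Payload 7 kg.
Tool frame: the origin (TCP) lies at the very end of the fingers, on their centre line; the grasp point (between the pads) lies 19 mm behind it; z points along the fingers, y is the direction in which the jaws open and shut (so a half turn about z gives the same grasp; the last joint's range is limited). The gripper opens to 88 mm and grips with 3 to 60 N. Pads are 19 mm wide; open, the fingers measure 130 mm over their backs; the gripper's body (78 mm by 193 mm) begins 47 mm behind the grasp point.
Start: joints at [80.965, 20.546, 0.682, 0, -70.136, -16.507], TCP at [0.291, 0.609, 0.193] pointing down, gripper open.
Joint ranges: [-176.03, 176.03], [-82.01, 121.73], [-58.28, 71.71], [-173.87, 95.51], [-174.79, -0.11], [-173.66, 173.66]. Speed limits (degrees/s): [136.94, 136.94, 172.46, 180, 180, 180].

## Interface

Orientations are given as [roll, pitch, yaw] about the fixed x, y, z axes, in that order (R = Rz(yaw) Ry(pitch) Rx(roll)).
In Python, from plant import telemetry, snapshot, calibration, workorder gives the robot as it stands. The module is installed in compiled form; this text tells all that it offers.
- The arm moves only by the tool step_arm, never from a script. Its argument "plan" is text: rows parted by semicolons, each of 7 numbers parted by spaces: the finger opening in cm, from 0 to 8.76, then the shift along the tool's x, y, z in cm, then the turn, a rotation vector about the tool's x, y, z in degrees. A call has 1 to 12 rows; each row shifts and turns the commanded pose from where the row before left it, along the tool's axes as they then stand; what a row does not reach is not made up. A row lasts 1/12 s, in which the tool goes at most 41.7 mm and 7.16 degrees, less where a joint would pass 70% of its speed; a pose out of reach is approached as far as the arm can. A call with a gripper value outside its range is refused whole. The fingers move at their own pace and stop on an object; the grip force is fixed at half the most. Time passes only in rows, so rows that do not move let the fingers close. It gives the time, the measured TCP pose, the force and the opening at its end, in the units of the state.
- telemetry.get_obs(): the state, without advancing time (a new reading comes with each control period).
- snapshot(name): name is "scene" or "top" or "wrist"; returns the picture (420x560x3 uint8, blue, green, red); there is no depth.
- calibration(name): a dict with "K" (3x3 intrinsics, pixels), "camera_from_world" (4x4, takes a point from world to camera coordinates). Camera axes: x right, y up, looking along -z (the intrinsics and any distortion apply to the point x, -y, -z); pixel columns grow to the right and rows downward; lengths in m; the calibration is good to about 2 mm. A picture is of the moment at which its call begins: read the wrist's pose just before it. calibration takes no time and is no camera call; for the wrist camera it gives the pose at the moment of the call.
- workorder.close_job(): hands the job in, once; it reports no verdict.
The state is a dict: "clock": time; "joint_pos": joint angles; "qvel": joint speeds; "tau": joint torques, N m; "tool_pos": TCP position; "orientation": TCP orientation; "force": force on the tool from outside, world axes, zero at the start; "moment": the same for the moment, N m; "opening": finger opening in m.
Only numpy, scipy, OpenCV 4.12 (cv2) and the standard library are available. Lean on these libraries where they do the work, as an engineer would, in place of code of your own. Each camera call takes 0.05 s, during which the arm holds its last target.

## Task

Shut the bench's air cock: lift the loose key out of its wooden block, set it in the mouth of the cock and, with light pressure only, turn it until its blade drops fully home in the spindle slot. Then turn the key gently clockwise (seen from above) to the stop, where its flat handle stands square across the pipe, and let go, leaving the key standing in the cock and the other things on the bench undisturbed.

Things in the scene. Friction and masses are not known exactly. Their poses are not given: they have to be found in the camera images.
- key_grip (a point): Centre of the key's flat handle, 64 mm above the key's foot. Handle 42 mm wide (key x), 14 mm thick (key y), from 39 to 85 mm above the foot: grasp it across its thickness. Handle and blade lie in one plane, so the handle shows the blade's direction; a half turn makes no difference. z up.
- key: The loose key, plain steel, 85 mm tall, about 0.2 kg, upright; origin at the centre of its foot, axes as key_grip. From the foot up: flat blade 28 mm long (key x), 6.4 mm thick, 10 mm high; round shank 30.8 mm across, bevelled below 14 mm, from 10 to 36 mm; flange 42 mm across from 36 to 40 mm; then the handle.
- key_block: Fixed pale wooden block, 70 x 90 mm, 34 mm high, that holds the key loosely in a round hole 35 mm wide and 28 mm deep at its centre; origin under its centre. Lift the key by 40 mm to clear it.
- cock: Fixed brass stop cock: square steel foot of 76 mm, round body 54 to 60 mm across, 60 mm high, pipe along its y axis (140 mm between the bends down to the bench). Origin under its centre on the bench, z up. Shut: a hard stop ends clockwise turning when the key, its 5 degrees of play in the slot taken up, stands along the cock's x axis.
- cock_mouth (a point): Centre of the cock's mouth at the rim, 60 mm above the bench; axes as cock. The bore is 32.4 mm wide, 24 mm deep to the spindle's face. A key riding on the face has its foot 24 mm below the rim and its flange 12 mm above it; a key fully home: foot 34 mm below, flange 2 mm above.
- cock_face (a point): Centre of the spindle's face; axes of the cock, NOT of the slot. Slot right across the face, 9 mm wide, 12 mm deep; its angle is not measured: 30 to 70 degrees counter-clockwise from above off the cock's x axis, to be felt or seen. The spindle turns with 0.12 N m of friction, stays where it is left, and is not dragged round by a press under 8 N.
- wax_block: Yellow wax block, 43 x 64 x 26 mm, loose bystander; origin under its centre.
- matchbox: Matchbox, 36 x 53 x 15 mm, loose bystander; origin under its centre.
- pliers: Steel pliers lying flat, 56 x 146 x 13 mm, loose bystander; origin under their centre.
There are look-alikes about, which are no part of the job. What is shaped like the key but blue is not meant.

How it is judged (in metres and radians):
On the way:
1. the key is fully home in the slot while the cock is still part open (z of key in the frame of cock_mouth below -0.031 m and horizontal distance between key and cock_mouth below 0.004 m and angle between key's own z axis and vertical below 0.1 rad and angle between the x axis of key and the x axis of cock, either way round above 0.3 rad), for 0.1 s.
At the end, for the whole second after the job is handed in: the key stands upright (within 6 degrees) and at rest in the cock, its foot at least 31 mm below the rim and within 4 mm of the bore's axis, its blade and handle square across the pipe (within 7 degrees of the cock's x axis) (z of key in the frame of cock_mouth below -0.031 m and horizontal distance between key and cock_mouth below 0.004 m and angle between key's own z axis and vertical below 0.1 rad and angle between the x axis of key and the x axis of cock, either way round below 0.12 rad and linear speed of key below 0.02 m/s and angular speed of key below 0.1 rad/s); the robot touches nothing.
It fails at once if before it is home in the slot, the key is pressed on the cock with more than 25 N (contact force between key and cock above 25 N and z of key in the frame of cock_mouth above -0.031 m).
It fails at once if the key is wrenched against the cock, all its contact forces together over 40 N (contact force between key and cock above 40 N).
It fails at once if a bystander (wax block, matchbox, pliers) is moved by more than 15 mm (distance of any of wax_block, matchbox, pliers from where it was at the start of the episode above 0.015 m).
It also fails if it takes over 64 s, if anything falls off the work surface, if the arm or the gripper's body presses on something with over 40 N, if the wrist force passes 120 N, or if a joint passes its speed limit or range.

## Working session

There is one attempt and no reset: what is moved stays moved. The work goes in short steps, Python scripts to look and compute and a tool call to move; the robot and the scene stay as the last step left them, time stands still between calls to the robot, and variables do not carry over. Pictures are saved under pics/ and viewed, and the job is handed in when it is done.

Besides the shell and the picture viewer there is one more tool, called after "Emit:" as name(argument=value, ...) on one line, values as JSON. step_arm: Moves the arm, as the interface text tells. Its arguments: {"type":"object","properties":{"plan":{"type":"string"}},"required":["plan"]}

```bash
mkdir -p pics; python3 - <<'E'
from plant import telemetry, snapshot, calibration
import cv2,json
o=telemetry.get_obs();print(o)
for n in ["scene","top","wrist"]:
    c=calibration(n);print(n,{k:(v.tolist() if hasattr(v,'tolist') else v) for k,v in c.items()})
    cv2.imwrite(f"pics/{n}0.png",snapshot(n))
E
```

```text
{'clock': 0.0, 'joint_pos': array([ 8.09650113e+01,  2.05942509e+01,  6.34305646e-01, -2.15922356e-02,
       -7.01341036e+01, -1.65061156e+01]), 'qvel': array([ 0.02985727, -0.05639788, -0.09618316, -0.03743921, -0.05818629,
        0.0535658 ]), 'tau': array([ 1.12059966e-03, -5.82713699e+01,  2.93068725e+01,  6.99735671e+00,
        7.16081529e-03, -1.50202518e-04]), 'tool_pos': array([0.29082643, 0.60854255, 0.19169035]), 'orientation': array([ 1.79904059e+02, -7.26245272e-03, -2.55484524e+01]), 'force': array([-0.69427591,  0.93862674,  0.87231139]), 'moment': array([-0.00517566, -0.0135965 , -0.02270733]), 'opening': 0.08760041585190075}
scene {'K': [[446.02706899026214, 0.0, 273.14368283508617], [0.0, 446.02706899026214, 213.92969224395415], [0.0, 0.0, 1.0]], 'camera_from_world': [[-0.49689272470504275, -0.8677403760637992, 0.011147191747484377, 0.34267514418499107], [0.5159270128008498, -0.2850570746488967, 0.8078129620493875, -0.30688678005482056], [-0.6977943376078588, 0.4071475211041694, 0.589333486628021, -0.5676410015576383], [0.0, 0.0, 0.0, 1.0]]}
top {'K': [[477.83120851582186, 0.0, 283.316336794951], [0.0, 477.83120851582186, 213.92699747475177], [0.0, 0.0, 1.0]], 'camera_from_world': [[0.0029695405917848066, -0.9995036492169475, -0.03136298822942426, 0.11152512023619296], [0.980665549726899, -0.003226104565394812, 0.19566469233914488, -0.5322320792618552], [-0.19566875429539796, -0.031337636339366745, 0.9801692155649193, -0.9745079745102823], [0.0, 0.0, 0.0, 1.0]]}
wrist {'K': [[327.3030010357969, 0.0, 277.19607257148056], [0.0, 327.3030010357969, 211.94983634525693], [0.0, 0.0, 1.0]], 'camera_from_world': [[-0.43085877470338685, -0.9024149935271321, 0.002809932120636108, 0.6746448419058522], [0.8736161107368727, -0.41788509555427916, -0.24933298613414742, 0.03230494361116896], [0.22617605382108022, -0.1049725029282306, 0.9684137371531377, -0.3896841405950379], [0.0, 0.0, 0.0, 1.0]]}
```

View pics/scene0.png

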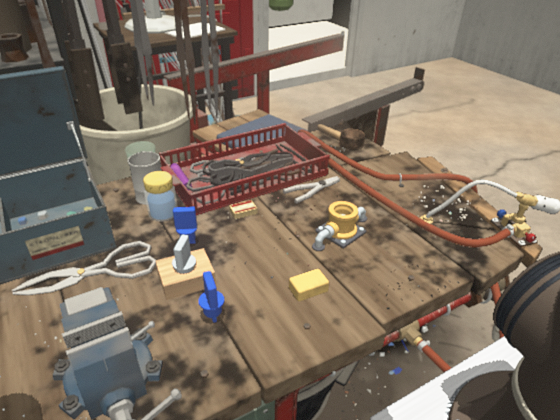

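View pics/top0.png

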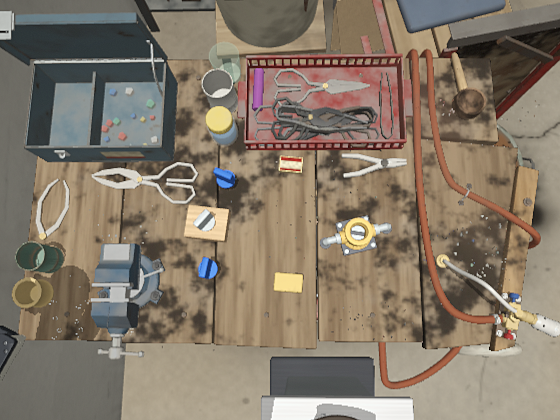

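View pics/wrist0.png

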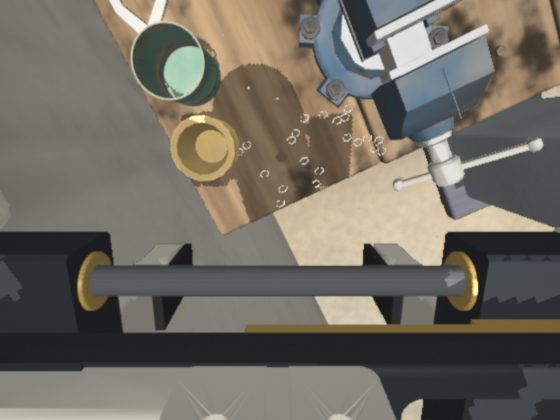

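Candidates for the key: steel handle in the wooden block at top (205,221) / scene (182,252). The blue look-alikes are at top (224,178) and (207,267), scene (185,222) and (211,298). I choose the steel one in the block and check it in close crops.

```bash
python3 - <<'E'
import cv2,numpy as np
t=cv2.imread('pics/top0.png');s=cv2.imread('pics/scene0.png')
a=cv2.resize(t[195:255,170:240],None,fx=5.6,fy=5.6,interpolation=cv2.INTER_CUBIC)[:336,:392]
b=cv2.resize(t[205:265,315:395],None,fx=5,fy=5,interpolation=cv2.INTER_CUBIC)[:300]
cv2.imwrite('pics/c1.png',a);
c=cv2.resize(s[225:305,140:220],None,fx=5,fy=5,interpolation=cv2.INTER_CUBIC)
d=cv2.resize(s[190:270,300:380],None,fx=5,fy=5,interpolation=cv2.INTER_CUBIC)
cv2.imwrite('pics/c2.png',np.hstack([c,d]))
o=np.zeros((336,800,3),np.uint8);o[:336,:392]=a;o[:300,396:796]=b;cv2.imwrite('pics/c1.png',o)
E
```

```text
(no output)
```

View pics/c1.png

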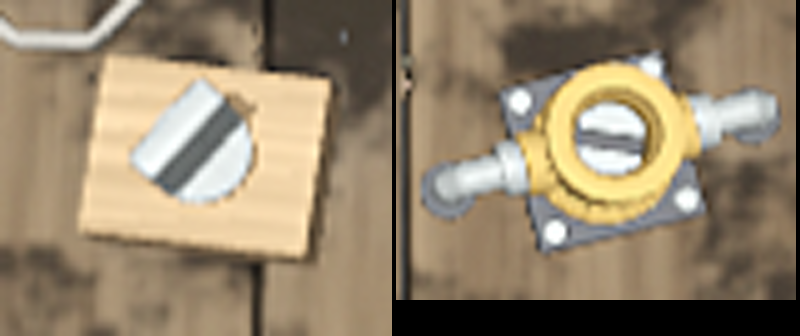

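View pics/c2.png

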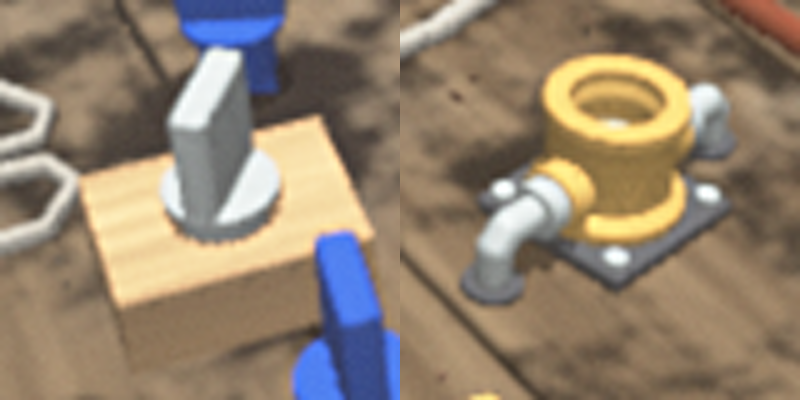

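The crops confirm it. In top, the grey steel handle's pale top face is centred near (200,218) and its dark side faces the camera. The cock's mouth is near (358,232) and shows a dark, nearly horizontal slot band. Next I cast rays for coarse positions.

```bash
cat > h.py <<'E'
import numpy as np,cv2
from plant import telemetry,snapshot,calibration
def ray(c,uv):
    K=np.array(c['K']);T=np.array(c['camera_from_world']);R=T[:3,:3];C=-R.T@T[:3,3]
    u=np.linalg.solve(K,[uv[0],uv[1],1.]);return C,R.T@(u*[1,-1,-1])
def onz(c,uv,z):
    C,d=ray(c,uv);return (C+d*(z-C[2])/d[2])
def proj(c,p):
    T=np.array(c['camera_from_world']);q=T[:3,:3]@np.array(p)+T[:3,3];q=q*[1,-1,-1];u=np.array(c['K'])@q;return u[:2]/u[2]
def shot(n,name):
    c=calibration(n);im=snapshot(n);cv2.imwrite(f'pics/{name}.png',im);return c,im
E
python3 - <<'E'
from h import *
c=calibration('top')
f=lambda x,y:(170+x/5.6-.4,195+y/5.6-.4)
cor=[f(205,80),f(238,105),f(130,158),f(163,187)]
P=[onz(c,p,.091) for p in cor];print(np.round(P,4));m=np.mean(P,0);print('key',m)
d=(P[0]-P[2]+P[1]-P[3]);print('key x ang',np.degrees(np.arctan2(d[1],d[0])))
print('block', [onz(c,f(*p),.034).round(4) for p in [(105,55),(330,80),(305,258),(78,233)]])
g=lambda x,y:(315+(x-396)/5-.4,205+y/5-.4)
im=cv2.imread('pics/top0.png');hsv=cv2.cvtColor(im,cv2.COLOR_BGR2HSV)
print('mouth',onz(c,g(622,136),.06), 'ringL/R',[onz(c,g(*p),.06).round(4) for p in [(548,140),(694,136),(620,64),(624,208)]])
a,b=onz(c,g(580,134),.036),onz(c,g(645,145),.036);d=a-b
print('slot ang',np.degrees(np.arctan2(d[1],d[0])))
a,b=onz(c,g(460,182),.03),onz(c,g(745,112),.03);d=a-b
print('pipe',np.degrees(np.arctan2(d[1],d[0])))
q=[onz(c,g(*p),.005) for p in [(500,92),(660,52),(705,212),(543,250)]];print(np.round(q,4),np.mean(q,0))
for i in range(4):
  d=q[i]-q[(i+1)%4];print(np.degrees(np.arctan2(d[1],d[0])),np.linalg.norm(d))
for n,z in [((224,178),.05),((207,267),.05),((220,115),.1)]:print(onz(c,n,z))
E
```

```text
[[0.5362 0.2716 0.091 ]
 [0.5266 0.2589 0.091 ]
 [0.5067 0.2986 0.091 ]
 [0.4958 0.2858 0.091 ]]
key [0.51632768 0.27870255 0.091     ]
key x ang -41.75442820448105
block [array([0.5585, 0.3231, 0.034 ]), array([0.5481, 0.2333, 0.034 ]), array([0.4773, 0.2412, 0.034 ]), array([0.4873, 0.3307, 0.034 ])]
mouth [ 0.49204927 -0.05064778  0.06      ] ringL/R [array([ 0.4904, -0.0194,  0.06  ]), array([ 0.492 , -0.0809,  0.06  ]), array([ 0.5231, -0.0507,  0.06  ]), array([ 0.4614, -0.0506,  0.06  ])]
slot ang 80.08213670262118
pipe 103.81325258493109
[[ 0.521  -0.0039  0.005 ]
 [ 0.539  -0.0758  0.005 ]
 [ 0.4667 -0.0934  0.005 ]
 [ 0.4499 -0.0215  0.005 ]] [ 0.49416322 -0.0486597   0.005     ]
104.082918458442 0.07418906215645954
13.660219729957303 0.07437902297894324
-76.81608650079828 0.07380290028372602
-166.03718222969954 0.073219195705793
[0.61430434 0.24265517 0.05      ]
[0.41857939 0.27360143 0.05      ]
[0.74086537 0.24708826 0.1       ]
```

Emit:
step_arm(plan="8.76 0 0 -4 0 0 0; 8.76 0 0 -4 0 0 0; 8.76 3.1 2.0 0 0 0 0; 8.76 3.1 2.0 0 0 0 0; 8.76 3.1 2.0 0 0 0 0; 8.76 3.1 2.0 0 0 0 0; 8.76 3.1 2.0 0 0 0 0; 8.76 3.1 2.0 0 0 0 0; 8.76 3.1 2.1 0 0 0 0; 8.76 3.1 2.1 0 0 0 5.4; 8.76 3.2 2.1 0 0 0 5.4; 8.76 0 0 2 0 0 5.4")

```text
clock: 1.15
tool_pos: [0.465, 0.3178, 0.2565]
orientation: [-179.7, -0.1, -42.2]
force: [0.3, 1.6, 0.6]
opening: 0.0874
```

```bash
python3 - <<'E'
from h import *
o=telemetry.get_obs();print(o['clock'],o['tool_pos'],o['orientation'],o['joint_pos'])
c,im=shot('wrist','w1');print(proj(c,(.516,.279,.091)))
E
```

```text
1.15 [0.46503536 0.31778718 0.25646016] [-1.79673038e+02 -9.07987671e-02 -4.21853044e+01] [ 54.35522044   7.73699692  -8.15647554   0.13272427 -73.7920762
  -6.5769626 ]
[273.02299433 129.55282427]
```

View pics/w1.png

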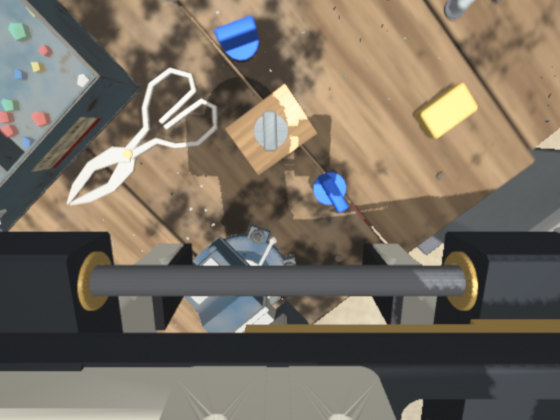

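The wrist view shows the steel key at (270,130) in its block, the blue ones at (237,38) and (330,190), and the wax at (448,110). I take a close crop to measure.

```bash
python3 - <<'E'
import cv2
im=cv2.imread('pics/w1.png');cv2.imwrite('pics/w1c.png',cv2.resize(im[90:170,220:320],None,fx=7,fy=7,interpolation=cv2.INTER_CUBIC))
E
```

```text
(no output)
```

View pics/w1c.png

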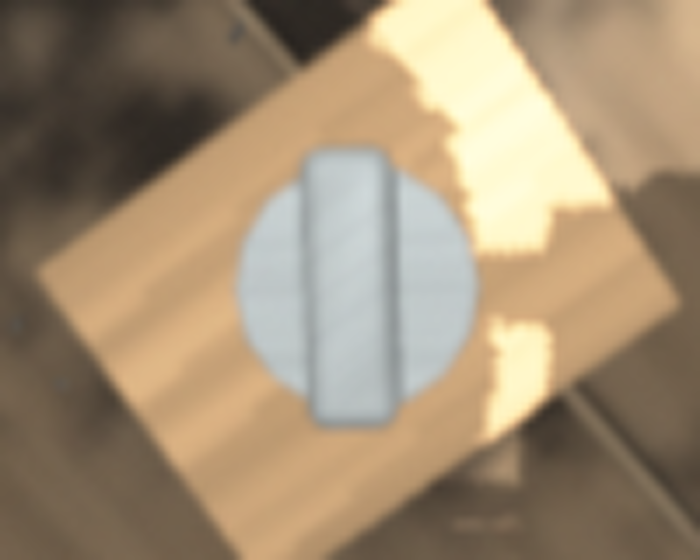

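```bash
python3 - <<'E'
from h import *
o=telemetry.get_obs();c=calibration('wrist')
f=lambda x,y:(220+x/7-.43,90+y/7-.43)
P=[onz(c,f(*p),.091) for p in [(304,150),(388,150),(398,424),(315,426)]]
m=np.mean(P,0);print(m,np.round(P,4));d=P[0]-P[3]+P[1]-P[2];a=np.degrees(np.arctan2(d[1],d[0]));print('ang',a,np.linalg.norm(d)/2)
print('flange centre',onz(c,f(357,285),.046))
B=[onz(c,f(*p),.034) for p in [(38,270),(680,298)]];print(np.mean(B,0),B)
print(o['tool_pos'],o['orientation'])
y=np.radians(o['orientation'][2]);D=m-o['tool_pos'];print('tool dx,dy',D[0]*np.cos(y)+D[1]*np.sin(y),D[0]*np.sin(y)-D[1]*np.cos(y))
E
```

```text
[0.51263711 0.28181952 0.091     ] [[0.5318 0.2734 0.091 ]
 [0.5235 0.2644 0.091 ]
 [0.4935 0.29   0.091 ]
 [0.5017 0.2994 0.091 ]]
ang -40.68044509979209 0.03966525646469311
flange centre [0.51277086 0.28155171 0.046     ]
[0.51264562 0.2813203  0.034     ] [array([0.55186509, 0.32049639, 0.034     ]), array([0.47342616, 0.2421442 , 0.034     ])]
[0.46184234 0.31826711 0.24995248] [ 1.79907026e+02  5.83598943e-02 -4.26329156e+01]
tool dx,dy 0.06205603298417765 -0.007588443991986885
```

```bash
python3 - <<'E'
from h import *
o=telemetry.get_obs();c,im=shot('wrist','w2');o2=telemetry.get_obs()
print(o['tool_pos'],o2['tool_pos'],o['orientation'],o2['orientation'])
np.save('c2.npy',c,allow_pickle=True)
cv2.imwrite('pics/w2c.png',cv2.resize(im[90:170,220:320],None,fx=7,fy=7,interpolation=cv2.INTER_CUBIC))
E
```

```text
[0.46184234 0.31826711 0.24995248] [0.46092666 0.31910508 0.25030523] [ 1.79907026e+02  5.83598943e-02 -4.26329156e+01] [ 1.79776468e+02  5.23739711e-02 -4.20160238e+01]
```

View pics/w2c.png

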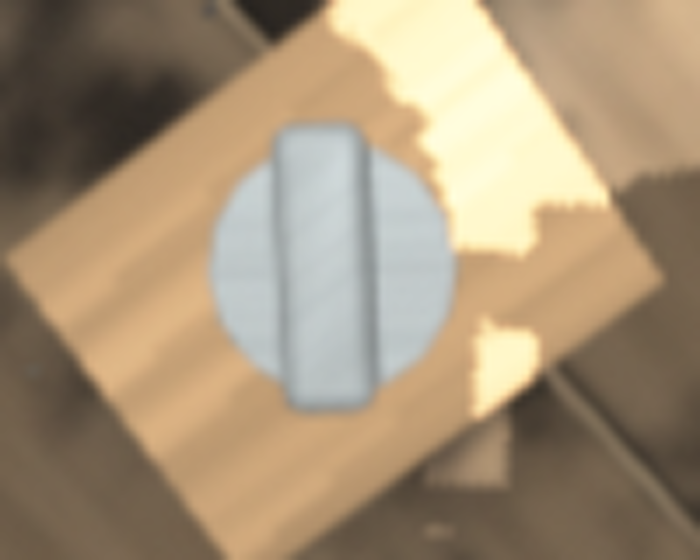

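```bash
python3 - <<'E'
from h import *
o=telemetry.get_obs();c=np.load('c2.npy',allow_pickle=True).item()
f=lambda x,y:(220+x/7-.43,90+y/7-.43)
P=[onz(c,f(*p),.091) for p in [(275,126),(362,125),(375,408),(288,411)]]
m=np.mean(P,0);d=P[0]-P[3]+P[1]-P[2];a=np.degrees(np.arctan2(d[1],d[0]));print(m,'ang',a,np.linalg.norm(d)/2)
print('flange centre',onz(c,f(333,268),.046))
B=[onz(c,f(*p),.034) for p in [(8,258),(664,275)]];print(np.mean(B,0),B)
T=np.array(c['camera_from_world']);print(-T[:3,:3].T@T[:3,3], 'campitch')
R=T[:3,:3];print('image-right world ang',np.degrees(np.arctan2(R[0,1],R[0,0])))
print(telemetry.get_obs()['tool_pos'])
y=np.radians(-42);D=m-o['tool_pos'];print('tool dx,dy',D[0]*np.cos(y)+D[1]*np.sin(y),D[0]*np.sin(y)-D[1]*np.cos(y))
E
```

```text
[0.51736222 0.28273334 0.091     ] ang -40.39112666327644 0.040796906161429794
flange centre [0.51750806 0.28262773 0.046     ]
[0.51749307 0.28226643 0.034     ] [array([0.55677497, 0.32288047, 0.034     ]), array([0.47821116, 0.24165239, 0.034     ])]
[0.51076022 0.27457068 0.44157887] campitch
image-right world ang -132.6067045881307
[0.46092666 0.31910508 0.25030523]
tool dx,dy 0.06627723421801987 -0.010733282492514047
```

Emit:
step_arm(plan="8.76 0 -0.3 2.5 0 0 -1.4; 8.76 0 -0.3 2.5 0 0 0; 8.76 0 -0.3 2.5 0 0 0; 8.76 0 0 0 0 0 0; 8.76 0 0 0 0 0 0; 8.76 0 0 0 0 0 0")

```text
clock: 1.75
tool_pos: [0.4679, 0.3293, 0.1792]
orientation: [-179.9, -0.0, -40.2]
force: [0.4, 0.3, 1.1]
opening: 0.0877
```

```bash
python3 - <<'E'
from h import *
o=telemetry.get_obs();c,im=shot('wrist','w3');o2=telemetry.get_obs()
print(o['tool_pos'],o2['tool_pos'],o['orientation'],o2['orientation'])
np.save('c3.npy',c,allow_pickle=True)
cv2.imwrite('pics/w3c.png',cv2.resize(im[80:190,200:340],None,fx=5,fy=5,interpolation=cv2.INTER_CUBIC))
E
```

```text
[0.46787919 0.32929428 0.17921324] [0.46804062 0.32939614 0.17958505] [-1.79936813e+02 -3.80865821e-02 -4.01864415e+01] [-1.79874142e+02 -2.75587412e-02 -4.02202466e+01]
```

View pics/w3c.png

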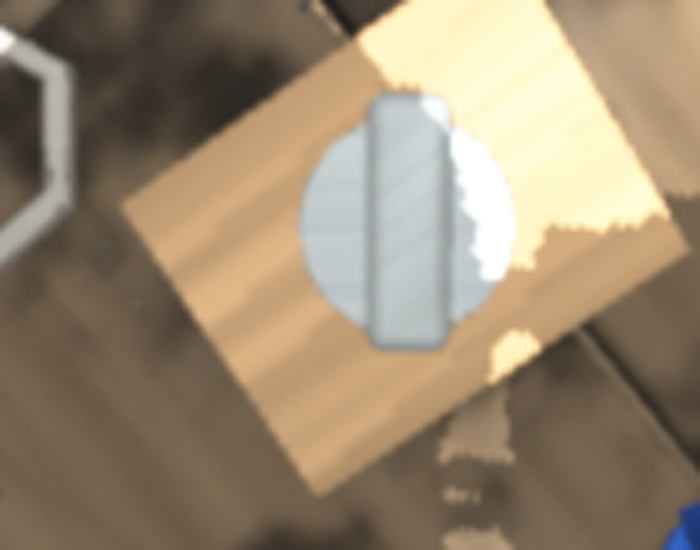

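```bash
python3 - <<'E'
from h import *
o=telemetry.get_obs();c=np.load('c3.npy',allow_pickle=True).item()
f=lambda x,y:(200+x/5-.4,80+y/5-.4)
P=[onz(c,f(*p),.091) for p in [(369,94),(450,94),(447,349),(368,349)]]
m=np.mean(P,0);d=P[0]-P[3]+P[1]-P[2];a=np.degrees(np.arctan2(d[1],d[0]));print(m,'ang',a,np.linalg.norm(d)/2)
print('flange centre',onz(c,f(408,226),.046))
B=[onz(c,f(*p),.034) for p in [(122,206),(690,250)]];print(np.mean(B,0),B)
y=np.radians(-40.2);D=m-o['tool_pos'];print('tool dx,dy',D[0]*np.cos(y)+D[1]*np.sin(y),D[0]*np.sin(y)-D[1]*np.cos(y))
E
```

```text
[0.51802048 0.28298983 0.091     ] ang -40.449869007016396 0.04069960425450173
flange centre [0.51777065 0.28258125 0.046     ]
[0.51759026 0.28281586 0.034     ] [array([0.55729037, 0.32329351, 0.034     ]), array([0.47789016, 0.2423382 , 0.034     ])]
tool dx,dy 0.06812772855153139 0.0031850652048545786
```

Emit:
step_arm(plan="8.76 3.4 0.15 0 0 0 0; 8.76 3.4 0.15 0 0 0 0; 8.76 0 0 0 0 0 0; 8.76 0 0 3 0 0 0; 8.76 0 0 3 0 0 0; 8.76 0 0 3 0 0 0; 8.76 0 0 2 0 0 0; 8.76 0 0 1.5 0 0 0; 8.76 0 0 0 0 0 0; 8.76 0 0 0 0 0 0")

```text
clock: 2.63
tool_pos: [0.5179, 0.2824, 0.0536]
orientation: [-180.0, -0.0, -40.3]
force: [0.4, 0.2, 1.3]
opening: 0.0881
```

```bash
python3 - <<'E'
from h import *
c,im=shot('wrist','w4');o=telemetry.get_obs();print(o['tool_pos'],o['orientation'],o['force'])
c,im=shot('scene','s4')
cv2.imwrite('pics/s4c.png',cv2.resize(im[180:340,100:280],None,fx=3.5,fy=3.5))
E
```

```text
[0.51835122 0.28286653 0.05445528] [-1.79878481e+02 -3.45515904e-02 -4.02916099e+01] [0.3645487  0.80705192 1.13742636]
```

View pics/s4c.png

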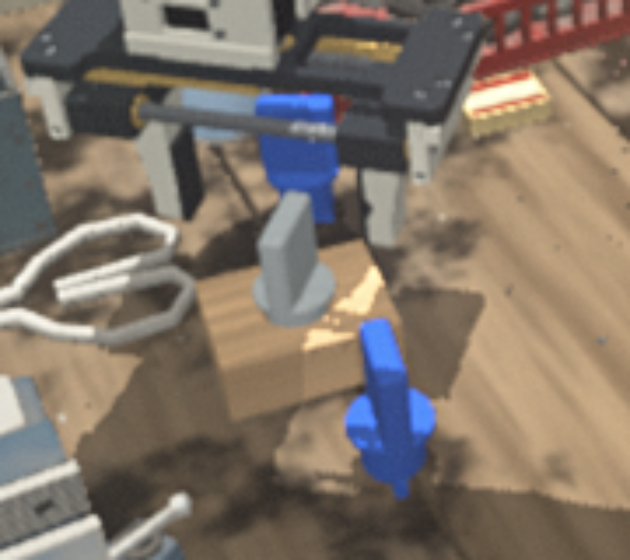

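View pics/w4.png

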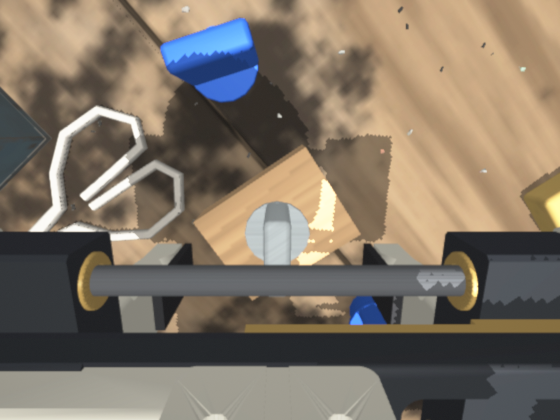

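```bash
python3 - <<'E'
from h import *
for n in('scene','wrist'):
    c=calibration(n)
    for p in [(.518,.2829,.0544),(.518,.2829,.091),(.518,.2829,.046)]:
        print(n,proj(c,p))
    R=np.array([np.sin(np.radians(-40.3)),-np.cos(np.radians(-40.3)),0])
    for s in(-.044,.044): print(proj(c,np.array([.518,.2829,.0544])+s*R), proj(c,np.array([.518,.2829,.0544])+s*R/.044*.065))
E
```

```text
scene [182.10061231 257.47619338]
scene [179.75703734 241.36657461]
scene [182.62035261 261.04886262]
[158.33175902 254.2377621 ] [147.11879381 252.71003096]
[206.24916975 260.76635815] [217.91113388 262.35526398]
wrist [278.53281976 237.51518636]
wrist [278.71373831 260.77923077]
wrist [278.49989451 233.28137788]
[207.3945816 237.4492756] [173.45607275 237.41783101]
[349.71032128 237.58113349] [383.69525256 237.6126211 ]
```

The visible finger ends seem higher than the TCP projection, so I zoom in before closing.

```bash
python3 - <<'E'
import cv2,numpy as np
im=cv2.imread('pics/w4.png');s=cv2.imread('pics/s4.png')
cv2.imwrite('pics/w4c.png',cv2.resize(im[190:350,100:440],None,fx=2.3,fy=2.3,interpolation=cv2.INTER_CUBIC))
cv2.imwrite('pics/s4d.png',cv2.resize(s[190:290,110:240],None,fx=6,fy=6,interpolation=cv2.INTER_CUBIC))
E
```

```text
(no output)
```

View pics/w4c.png

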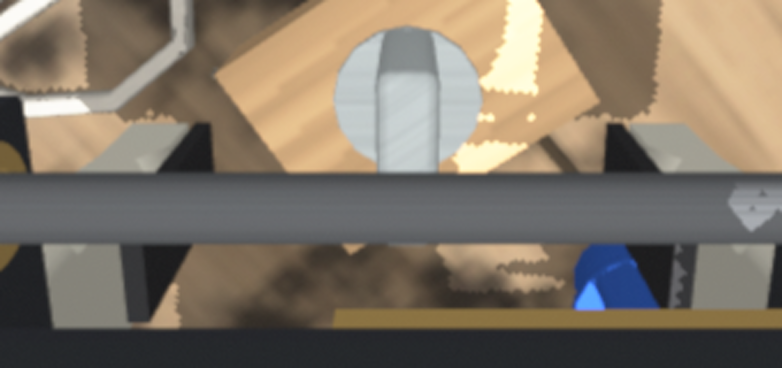

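View pics/s4d.png

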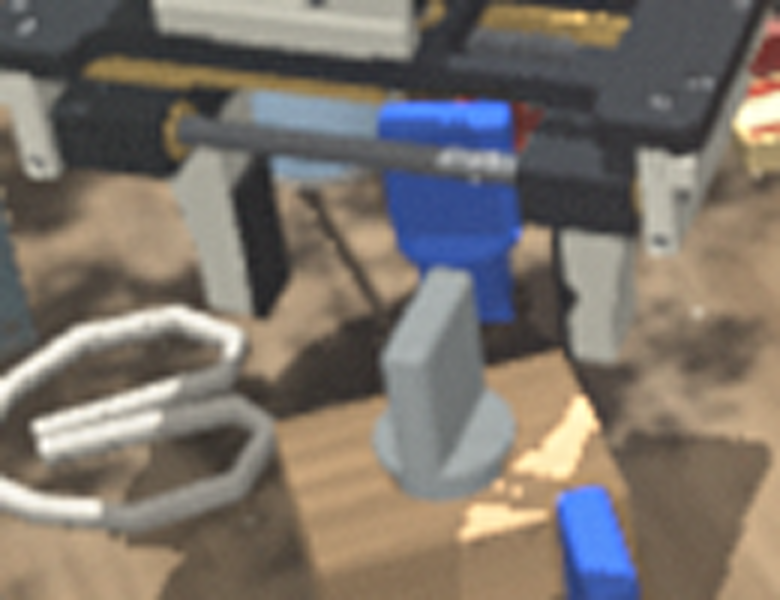

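Emit:
step_arm(plan="0 0 0 0 0 0 0; 0 0 0 0 0 0 0; 0 0 0 0 0 0 0; 0 0 0 0 0 0 0; 0 0 0 0 0 0 0; 0 0 0 0 0 0 0; 0 0 0 0 0 0 0; 0 0 0 0 0 0 0; 0 0 0 0 0 0 0; 0 0 0 0 0 0 0")

```text
clock: 3.57
tool_pos: [0.5174, 0.2819, 0.0526]
orientation: [180.0, -0.0, -40.3]
force: [-0.2, -0.1, -0.0]
opening: 0.0267
```

```bash
python3 - <<'E'
from h import *
c,im=shot('wrist','w5');o=telemetry.get_obs();print(o['tool_pos'],o['orientation'],o['force'],o['moment'],o['opening'])
c,s=shot('scene','s5')
a=cv2.resize(im[190:350,150:400],None,fx=1.6*1,fy=1.6)
b=cv2.resize(s[190:290,120:220],None,fx=4,fy=4,interpolation=cv2.INTER_CUBIC)
out=np.zeros((400,800,3),np.uint8);out[:256,:400]=a;out[:400,400:]=b;cv2.imwrite('pics/c5.png',out)
E
```

```text
[0.51738334 0.2819282  0.05262288] [ 1.79995417e+02 -1.50841827e-04 -4.03436177e+01] [0.13743268 1.13192515 0.28679961] [0.04533596 0.0231805  0.04310713] 0.022260496792627177
```

View pics/c5.png

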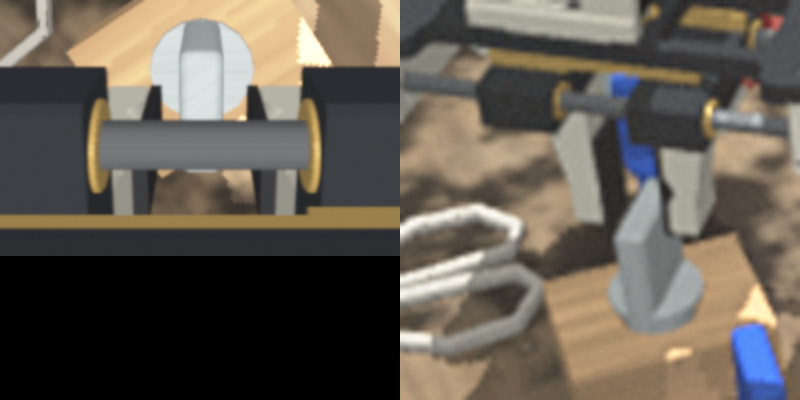

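Emit:
step_arm(plan="0 0 0 0 0 0 0; 0 0 0 0 0 0 0; 0 0 0 0 0 0 0; 0 0 0 0 0 0 0; 0 0 0 0 0 0 0; 0 0 0 0 0 0 0")

```text
clock: 4.17
tool_pos: [0.5173, 0.2819, 0.0526]
orientation: [180.0, 0.0, -40.3]
force: [0.3, 0.1, -0.6]
opening: 0.0132
```

```bash
python3 - <<'E'
from h import *
c,im=shot('wrist','w6');o=telemetry.get_obs();print(o['tool_pos'],o['orientation'],o['force'],o['moment'],o['opening'])
c,s=shot('scene','s6')
a=cv2.resize(im[190:350,150:400],None,fx=1.6*1,fy=1.6)
b=cv2.resize(s[190:290,120:220],None,fx=4,fy=4,interpolation=cv2.INTER_CUBIC)
out=np.zeros((400,800,3),np.uint8);out[:256,:400]=a;out[:400,400:]=b;cv2.imwrite('pics/c6.png',out)
E
```

```text
[0.51733917 0.28194956 0.05261724] [ 1.79996442e+02  1.63513106e-03 -4.03410422e+01] [-0.2888598   0.0802899  -0.90640034] [ 0.04887419 -0.05887849 -0.02071138] 0.013256635295289821
```

View pics/c6.png

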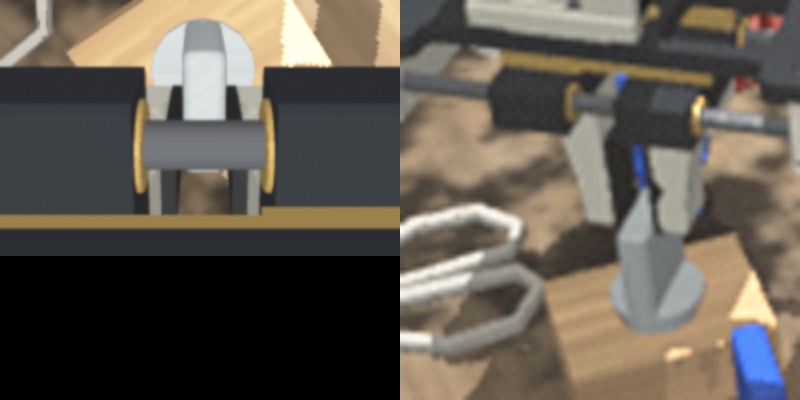

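The jaws have stopped on the handle at 13.3 mm, but in the scene view the fingertips reach only the top 10–15 mm of it. I open a little and feel downward for a deeper grasp, watching the force.

Emit:
step_arm(plan="3 0 0 0 0 0 0; 3 0 0 0 0 0 0; 3 0 0 0 0 0 0; 3 0 0 0.2 0 0 0; 3 0 0 0.2 0 0 0; 3 0 0 0.15 0 0 0; 3 0 0 0.1 0 0 0; 3 0 0 0 0 0 0; 3 0 0 0 0 0 0")

```text
clock: 5.02
tool_pos: [0.5173, 0.2819, 0.046]
orientation: [180.0, -0.0, -40.3]
force: [0.3, 0.2, -0.3]
opening: 0.0296
```

Emit:
step_arm(plan="3 0 0 0.1 0 0 0; 3 0 0 0.1 0 0 0; 3 0 0 0 0 0 0; 3 0 0 0 0 0 0")

```text
clock: 5.35
tool_pos: [0.5173, 0.2819, 0.0441]
orientation: [180.0, 0.0, -40.3]
force: [0.8, 0.2, 0.2]
opening: 0.0302
```

Emit:
step_arm(plan="3 0 0 0.1 0 0 0; 3 0 0 0.1 0 0 0; 3 0 0 0.1 0 0 0; 3 0 0 0 0 0 0; 3 0 0 0 0 0 0")

```text
clock: 5.77
tool_pos: [0.5173, 0.2819, 0.0411]
orientation: [180.0, 0.0, -40.3]
force: [-0.3, 0.2, 0.4]
opening: 0.0303
```

Emit:
step_arm(plan="3 0 0 0.1 0 0 0; 3 0 0 0.1 0 0 0; 3 0 0 0.1 0 0 0; 3 0 0 0 0 0 0; 3 0 0 0 0 0 0")

```text
clock: 6.18
tool_pos: [0.5173, 0.2819, 0.0381]
orientation: [180.0, 0.0, -40.3]
force: [-1.2, -0.1, -0.1]
opening: 0.0296
```

```bash
python3 - <<'E'
from h import *
o=telemetry.get_obs();print(o['tool_pos'],o['orientation'],o['force'],o['moment'],o['opening'])
c,s=shot('scene','s7')
cv2.imwrite('pics/c7.png',cv2.resize(s[190:290,120:240],None,fx=6,fy=6,interpolation=cv2.INTER_CUBIC))
E
```

```text
[0.51733464 0.28189214 0.03806458] [ 1.79989873e+02  1.00151610e-04 -4.03417966e+01] [-1.19028951 -0.1307832  -0.07337489] [ 0.04870825 -0.00614735  0.03107399] 0.02958531390571031
```

View pics/c7.png

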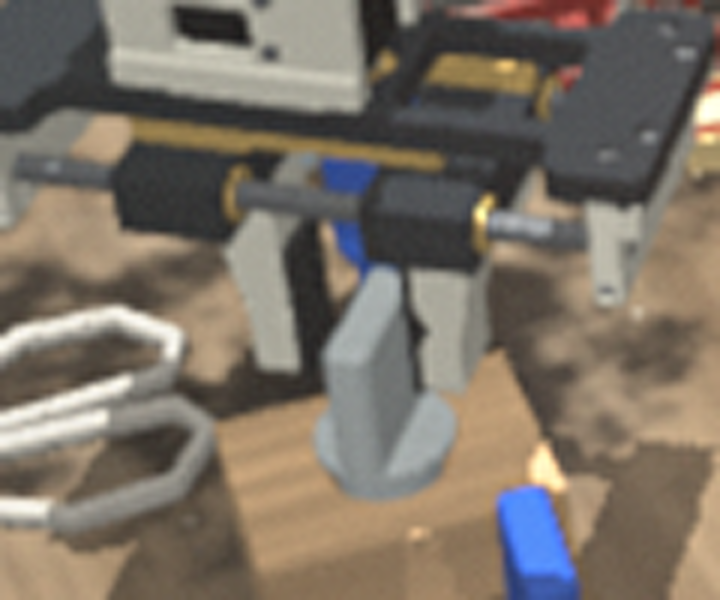

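Emit:
step_arm(plan="3 0 0 0.15 0 0 0; 3 0 0 0.15 0 0 0; 3 0 0 0.1 0 0 0; 3 0 0 0.1 0 0 0; 3 0 0 0 0 0 0; 3 0 0 0 0 0 0")

```text
clock: 6.73
tool_pos: [0.5174, 0.2819, 0.0331]
orientation: [180.0, 0.0, -40.3]
force: [-1.5, -0.1, -0.5]
opening: 0.0305
```

Emit:
step_arm(plan="3 0 0 0.1 0 0 0; 3 0 0 0.1 0 0 0; 3 0 0 0.1 0 0 0; 3 0 0 0 0 0 0; 3 0 0 0 0 0 0")

```text
clock: 7.15
tool_pos: [0.5173, 0.2819, 0.0301]
orientation: [180.0, -0.0, -40.3]
force: [-0.1, -0.4, 0.4]
opening: 0.0301
```

```bash
python3 - <<'E'
from h import *
o=telemetry.get_obs();print(o['tool_pos'],o['orientation'],o['force'],o['moment'],o['opening'])
c,s=shot('scene','s8');c,im=shot('wrist','w8')
cv2.imwrite('pics/c8.png',cv2.resize(s[190:290,120:240],None,fx=6,fy=6,interpolation=cv2.INTER_CUBIC))
E
```

```text
[0.51733404 0.2818817  0.03007162] [ 1.79988265e+02 -3.68162829e-04 -4.03404793e+01] [-0.05088639 -0.43819937  0.39118812] [ 0.02980367 -0.05232537 -0.00544631] 0.03009545184497879
```

View pics/c8.png

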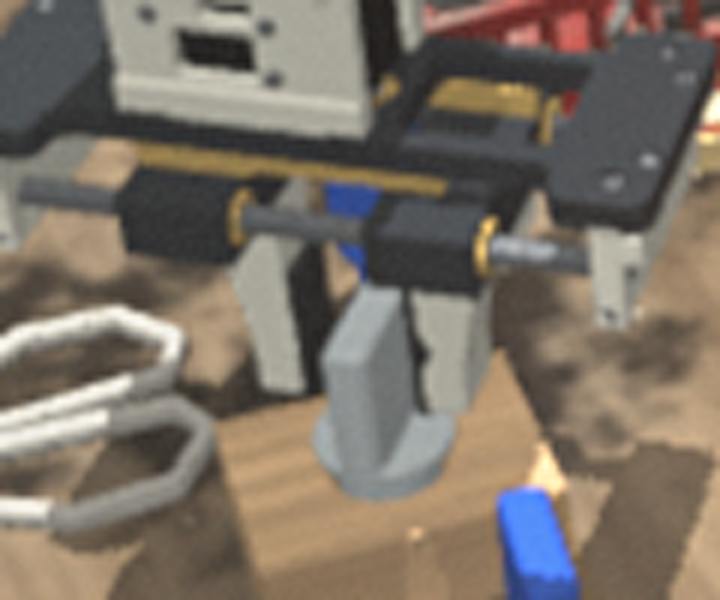

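View pics/w8.png

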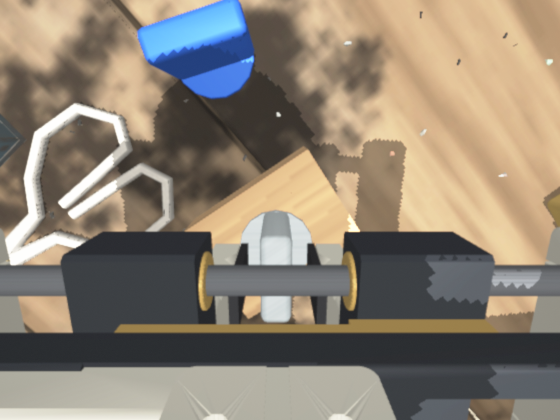

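Emit:
step_arm(plan="3 0 0 0.1 0 0 0; 3 0 0 0.1 0 0 0; 3 0 0 0.1 0 0 0; 3 0 0 0 0 0 0; 0 0 0 0 0 0 0; 0 0 0 0 0 0 0; 0 0 0 0 0 0 0; 0 0 0 0 0 0 0; 0 0 0 0 0 0 0; 0 0 0 0 0 0 0; 0 0 0 0 0 0 0")

```text
clock: 8.17
tool_pos: [0.5174, 0.282, 0.0272]
orientation: [-180.0, -0.0, -40.3]
force: [-0.6, 0.1, -0.2]
opening: 0.0137
```

Emit:
step_arm(plan="0 0 0 0 0 0 0; 0 0 0 -0.3 0 0 0; 0 0 0 -0.7 0 0 0; 0 0 0 -1 0 0 0; 0 0 0 -2 0 0 0; 0 0 0 -3 0 0 0; 0 0 0 -3 0 0 0; 0 0 0 0 0 0 0; 0 0 0 0 0 0 0")

```text
clock: 8.92
tool_pos: [0.5185, 0.283, 0.1302]
orientation: [-179.7, -0.0, -40.3]
force: [0.1, -0.1, -2.4]
opening: 0.0139
```

```bash
python3 - <<'E'
from h import *
o=telemetry.get_obs();print(o['joint_pos'],o['tool_pos'],o['orientation'],o['force'],o['moment'],o['opening'])
c,s=shot('scene','s9');c,im=shot('wrist','w9')
cv2.imwrite('pics/c9.png',cv2.resize(s[130:290,100:300],None,fx=3.5,fy=3.5,interpolation=cv2.INTER_CUBIC))
E
```

```text
[ 4.75873101e+01  1.52365340e+01 -1.55262871e+01  1.32872903e-02
 -5.89356601e+01  2.07345236e+00] [0.51846565 0.28304538 0.13023154] [-1.79699092e+02 -2.23192663e-02 -4.03324698e+01] [ 0.08666535 -0.13162092 -2.43602034] [-0.06552312  0.11098754 -0.04816078] 0.013885578413788293
```

View pics/c9.png

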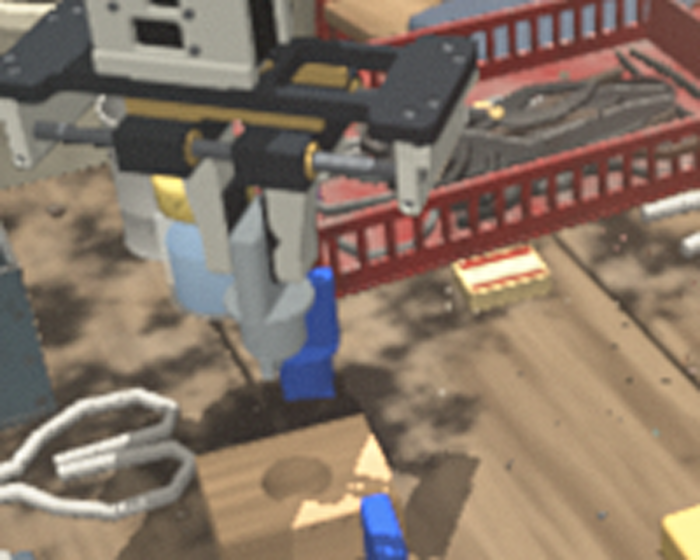

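View pics/w9.png

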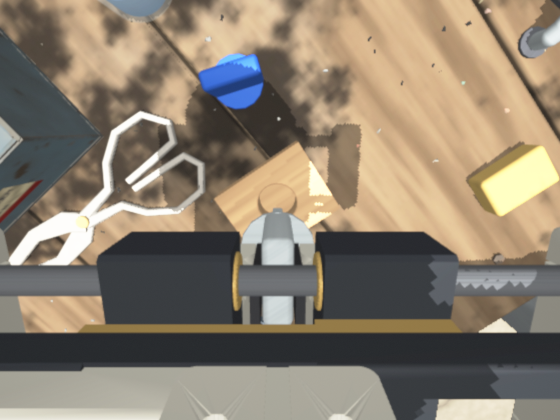

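The key is held upright and clear of the block, with about 2.4 N on the wrist. Next I carry it to a viewing pose beside the cock.

Emit:
step_arm(plan="0 0 0 -2.5 0 0 0; 0 0 0 -2.5 0 0 0; 0 1.0 1.3 0 0 0 0; 0 1.8 2.4 0 0 0 0; 0 2.1 2.7 0 0 0 0; 0 2.1 2.7 0 0 0 0; 0 2.1 2.7 0 0 0 0; 0 2.1 2.7 0 0 0 0; 0 2.1 2.7 0 0 0 0; 0 1.8 2.4 0 0 0 0; 0 1.1 1.8 0 0 0 0; 0 0 0 0 0 0 0")

```text
clock: 10.02
tool_pos: [0.5003, 0.0104, 0.1759]
orientation: [179.8, 0.1, -40.5]
force: [-0.2, -0.0, -1.7]
opening: 0.0139
```

Emit:
step_arm(plan="0 0 0 0 0 0 4; 0 0 0 0 0 0 6; 0 0 0 0 0 0 6.5; 0 0 0 0 0 0 6.5; 0 0 0 0 0 0 6.5; 0 0 0 0 0 0 6.5; 0 0 0 0 0 0 6.5; 0 0 0 0 0 0 6.5; 0 0 0 0 0 0 6.5; 0 0 0 0 0 0 4.2; 0 0 0 0 0 0 0; 0 0 0 0 0 0 0")

```text
clock: 11.02
tool_pos: [0.5017, 0.0139, 0.1763]
orientation: [179.9, -0.0, -99.9]
force: [0.3, -0.5, -1.3]
opening: 0.0139
```

```bash
python3 - <<'E'
from h import *
o=telemetry.get_obs();print(o['joint_pos'],o['tool_pos'],o['orientation'],o['force'],o['opening'])
c,im=shot('wrist','w10');np.save('c10.npy',c,allow_pickle=True);print(telemetry.get_obs()['tool_pos'])
E
```

```text
[ 2.40391465e+01  4.88443360e+00 -2.20447448e+01 -1.46449266e-02
 -6.31637073e+01 -3.39293611e+01] [0.50172573 0.01388127 0.17627186] [ 1.79915642e+02 -4.10127357e-02 -9.98968063e+01] [ 0.28363464 -0.45385519 -1.28036585] 0.013858022826805502
[0.50189364 0.01391903 0.17650037]
```

View pics/w10.png

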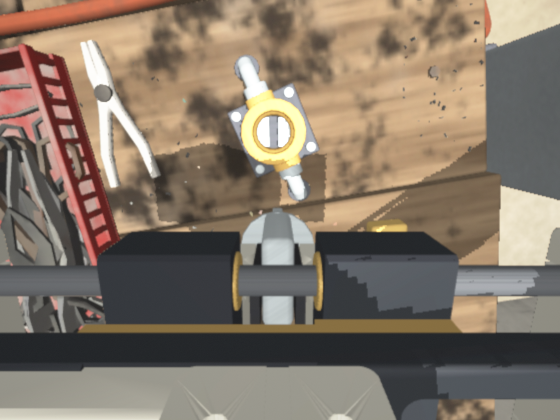

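The wrist view shows the cock at (273,131), with its slot nearly vertical in the image and so nearly along tool x. The wax edge is at (388,226) and the pliers are at (110,110). I crop in on the mouth.

```bash
python3 - <<'E'
import cv2
im=cv2.imread('pics/w10.png');cv2.imwrite('pics/w10c.png',cv2.resize(im[90:170,230:320],None,fx=7,fy=7,interpolation=cv2.INTER_CUBIC))
cv2.imwrite('pics/w10k.png',cv2.resize(im[200:330,220:330],None,fx=4.5,fy=4.5,interpolation=cv2.INTER_CUBIC))
E
```

```text
(no output)
```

View pics/w10c.png

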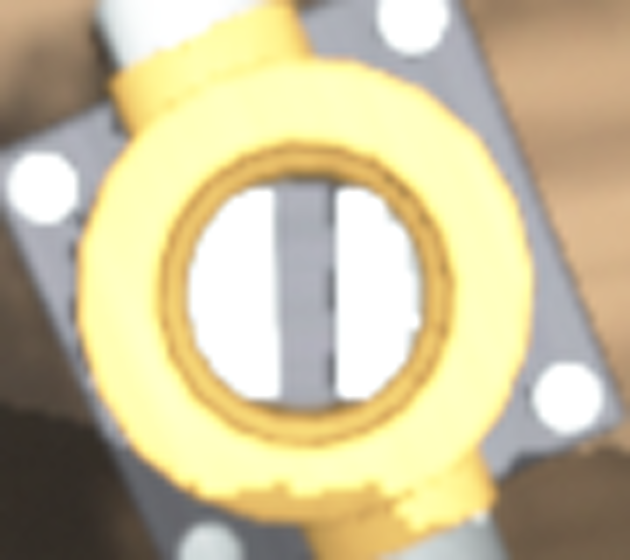

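View pics/w10k.png

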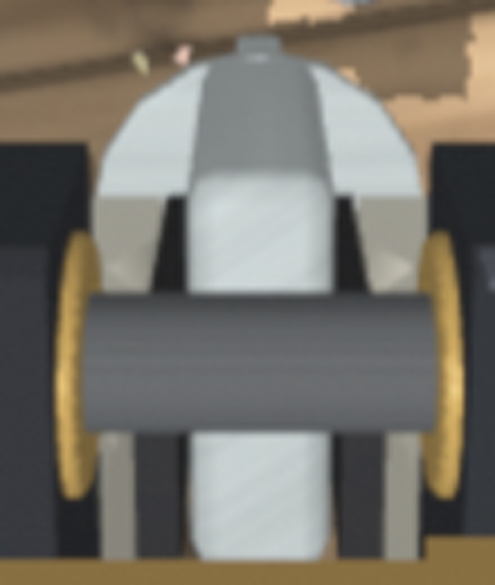

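```bash
python3 - <<'E'
from h import *
c=np.load('c10.npy',allow_pickle=True).item();T=np.array([.5018,.0139,.1763]);y=np.radians(-99.9)
f=lambda x,y:(230+x/7-.43,90+y/7-.43)
L=lambda D:(D[0]*np.cos(y)+D[1]*np.sin(y),D[0]*np.sin(y)-D[1]*np.cos(y))
for nm,p,z in [('outer',(306,291),.06),('inner',(306.5,294.5),.06),('face',(304.5,291),.036)]:
    m=onz(c,f(*p),z);print(nm,m,'rel tool',L(m-T))
print('diam',[np.linalg.norm(onz(c,f(a,292),.06)-onz(c,f(b,292),.06)) for a,b in((80,532),(160,453))])
for p,q in [((277,185),(281,400)),((333,185),(335,400)),((305,185),(308.5,400))]:
    d=onz(c,f(*p),.036)-onz(c,f(*q),.036);print('slot',np.degrees(np.arctan2(d[1],d[0]))%180)
g=lambda x,y:(220+x/4.5-.4,200+y/4.5-.4)
zt=.1763+.064
K=[onz(c,g(*p),zt) for p in [(190,175),(331,175),(328,555),(192,555)]]
m=np.mean(K,0);print('key top rel',L(m-T),'len',np.linalg.norm(K[0]-K[3]),'wid',np.linalg.norm(K[0]-K[1]));d=K[0]-K[3]+K[1]-K[2];print(np.degrees(np.arctan2(d[1],d[0]))%180)
# flange far edge: row 52 at z foot+.040
fe=onz(c,g(259,55),.1763-.021+.040);print('flange far edge rel (expect .021)',L(fe-T))
fl=[onz(c,g(100,175),.1763-.021+.040),onz(c,g(420,175),.1763-.021+.04)];print([L(q-T) for q in fl])
bl=onz(c,g(259,38),.1763-.021+.0);print('foot far edge? rel (expect .014)',L(bl-T))
E
```

```text
outer [ 0.49327626 -0.04854811  0.06      ] rel tool (np.float64(0.0629836918762942), np.float64(-0.0023398312143165546))
inner [ 0.49328928 -0.04810001  0.06      ] rel tool (np.float64(0.06254002525324148), np.float64(-0.0022756155278104307))
face [ 0.49372069 -0.04844793  0.036     ] rel tool (np.float64(0.06280859050276394), np.float64(-0.0027604226733543968))
diam [np.float64(0.05900247460695061), np.float64(0.03824722414707092)]
slot 80.89293730246025
slot 80.68353130662271
slot 80.92697835340971
key top rel (np.float64(0.0018339783562294149), np.float64(0.0008513889225789926)) len 0.03921293623911386 wid 0.012884500511356811
80.072040857389
flange far edge rel (expect .021) (np.float64(0.021317392400429926), np.float64(0.0008466768990096703))
[(np.float64(0.006025942090155174), np.float64(-0.018787011151599545)), (np.float64(0.006008357483004589), np.float64(0.020756029446098993))]
foot far edge? rel (expect .014) (np.float64(0.01375498067099494), np.float64(0.0009604337925105321))
```

Emit:
step_arm(plan="0 1.5 -0.1 0 0 0 -0.8; 0 2.5 -0.1 0 0 0 0; 0 2.2 -0.13 0 0 0 0; 0 0 0 1.5 0 0 0; 0 0 0 3 0 0 0; 0 0 0 2.5 0 0 0; 0 0 0 1 0 0 0; 0 0 0 0 0 0 0; 0 0 0 0 0 0 0")

```text
clock: 11.82
tool_pos: [0.4956, -0.0478, 0.0975]
orientation: [180.0, -0.0, -99.2]
force: [0.8, -0.1, -1.4]
opening: 0.0142
```

```bash
python3 - <<'E'
from h import *
o=telemetry.get_obs();print(o['tool_pos'],o['orientation'],o['force'],o['opening'])
c,s=shot('scene','s11');ct,t=shot('top','t11');c,w=shot('wrist','w11')
a=cv2.resize(s[160:260,300:400],None,fx=4,fy=4,interpolation=cv2.INTER_CUBIC);b=cv2.resize(t[180:280,310:410],None,fx=4,fy=4,interpolation=cv2.INTER_CUBIC)
cv2.imwrite('pics/c11.png',np.hstack([a,b]))
E
```

```text
[ 0.49564632 -0.04781331  0.09747268] [ 1.79970981e+02 -4.75660719e-02 -9.91566306e+01] [ 0.83281001 -0.05299847 -1.38405991] 0.014166896437363288
```

View pics/c11.png

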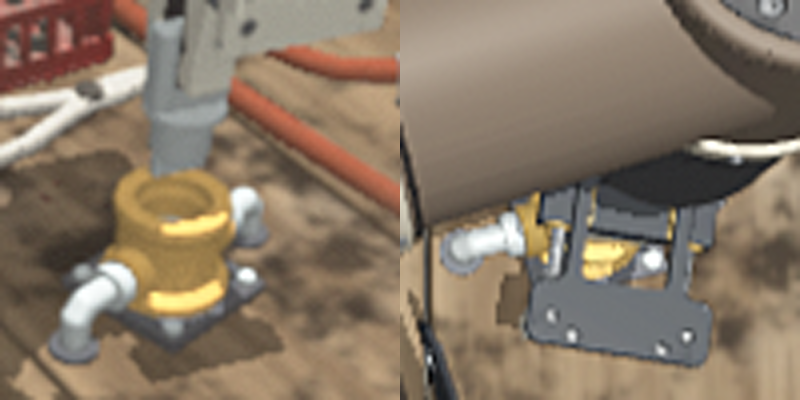

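View pics/w11.png

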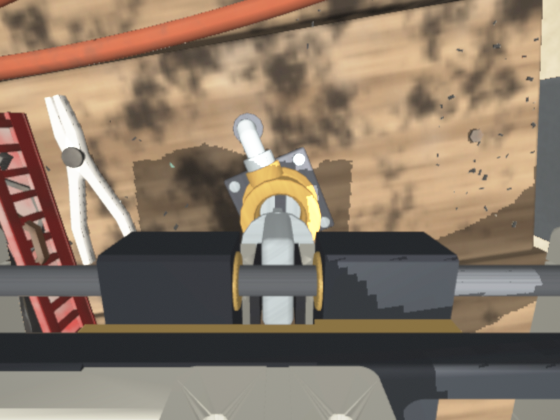

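```bash
python3 - <<'E'
from h import *
c=calibration('scene')
for p in [(.4933,-.0483,.06),(.4933,-.0483,.0765),(.4956,-.0478,.0765),(.4956,-.0478,.0865),(.4956,-.0478,.1125)]:
    q=proj(c,p);print(p,q.round(1),((q-[300,160])*4).round(0))
s=cv2.imread('pics/s11.png');cv2.imwrite('pics/s11z.png',cv2.resize(s[165:235,315:375],None,fx=8,fy=8,interpolation=cv2.INTER_CUBIC))
w=cv2.imread('pics/w11.png');cv2.imwrite('pics/w11z.png',cv2.resize(w[150:260,220:340],None,fx=6,fy=5.4,interpolation=cv2.INTER_CUBIC))
E
```

```text
(0.4933, -0.0483, 0.06) [342.9 209. ] [172. 196.]
(0.4933, -0.0483, 0.0765) [343.7 202.3] [175. 169.]
(0.4956, -0.0478, 0.0765) [342.8 201.8] [171. 167.]
(0.4956, -0.0478, 0.0865) [343.4 197.6] [173. 150.]
(0.4956, -0.0478, 0.1125) [344.8 186.5] [179. 106.]
```

View pics/s11z.png

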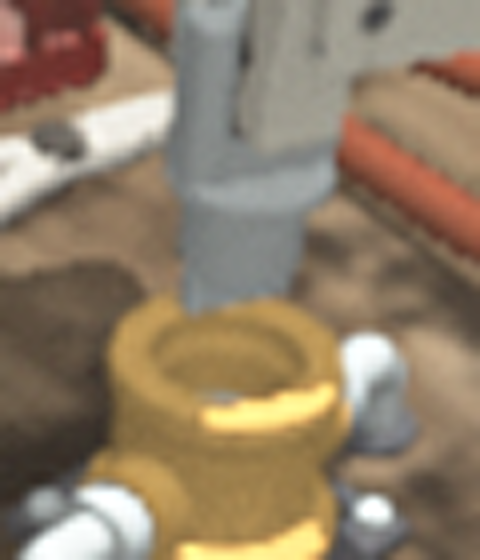

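View pics/w11z.png

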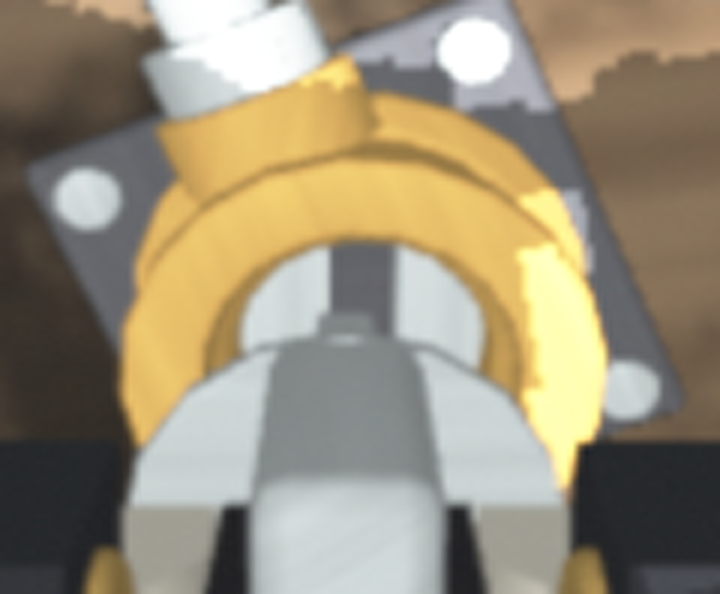

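```bash
python3 - <<'E'
from h import *
o=telemetry.get_obs();c=calibration('wrist');T=o['tool_pos'];print(T,o['orientation']);y=np.radians(o['orientation'][2])
L=lambda D:(round(1e3*(D[0]*np.cos(y)+D[1]*np.sin(y)),2),round(1e3*(D[0]*np.sin(y)-D[1]*np.cos(y)),2))
g=lambda x,y:(220+x/6-.4,150+y/5.4-.4)
print('ring far (centre=-30)',L(onz(c,g(363,156),.06)-T))
print('ring L,R',L(onz(c,g(121,370),.06)-T),L(onz(c,g(607,370),.06)-T))
print('chamfer hole L,R',L(onz(c,g(207,345),.06)-T),L(onz(c,g(522,345),.06)-T),'far(-19)',L(onz(c,g(364,238),.06)-T))
zf=T[2]-.021
print('blade end (centre -14)',L(onz(c,g(347,314),zf)-T), L(onz(c,g(321,314),zf)-T),L(onz(c,g(374,314),zf)-T))
print('flange far(-21)',L(onz(c,g(347,331),zf+.036)-T),L(onz(c,g(347,335),zf+.04)-T))
print('slot',L(onz(c,g(330,250),.036)-T),L(onz(c,g(396,250),.036)-T))
E
```

```text
[ 0.49663151 -0.04741758  0.09867093] [-1.79865105e+02  4.09222875e-02 -9.91872054e+01]
ring far (centre=-30) (np.float64(30.92), np.float64(2.86))
ring L,R (np.float64(1.8), np.float64(-26.51)) (np.float64(1.84), np.float64(32.62))
chamfer hole L,R (np.float64(5.3), np.float64(-15.98)) (np.float64(5.32), np.float64(22.2)) far(-19) (np.float64(19.98), np.float64(3.01))
blade end (centre -14) (np.float64(13.89), np.float64(0.99)) (np.float64(13.89), np.float64(-1.91)) (np.float64(13.89), np.float64(4.0))
flange far(-21) (np.float64(20.82), np.float64(0.99)) (np.float64(21.42), np.float64(0.99))
slot (np.float64(13.44), np.float64(-1.27)) (np.float64(13.45), np.float64(7.45))
```

Emit:
step_arm(plan="0 0.09 0.2 0 0 0 0; 0 0 0 0.5 0 0 0; 0 0 0 0.5 0 0 0; 0 0 0 0 0 0 0; 0 0 0 0 0 0 0")

```text
clock: 12.38
tool_pos: [0.4929, -0.0484, 0.0868]
orientation: [180.0, -0.0, -99.2]
force: [-0.2, -0.4, -0.9]
opening: 0.0139
```

```bash
python3 - <<'E'
from h import *
o=telemetry.get_obs();print(o['tool_pos'],o['orientation'],o['force'])
c,w=shot('wrist','w12');c,s=shot('scene','s12')
cv2.imwrite('pics/w12z.png',cv2.resize(w[150:260,220:340],None,fx=6,fy=5.4,interpolation=cv2.INTER_CUBIC))
cv2.imwrite('pics/s12z.png',cv2.resize(s[165:235,315:375],None,fx=8,fy=8,interpolation=cv2.INTER_CUBIC))
E
```

```text
[ 0.49294893 -0.04841092  0.08678667] [ 1.79955313e+02 -2.22126423e-02 -9.92402293e+01] [-0.19361232 -0.4466617  -0.92690516]
```

View pics/w12z.png

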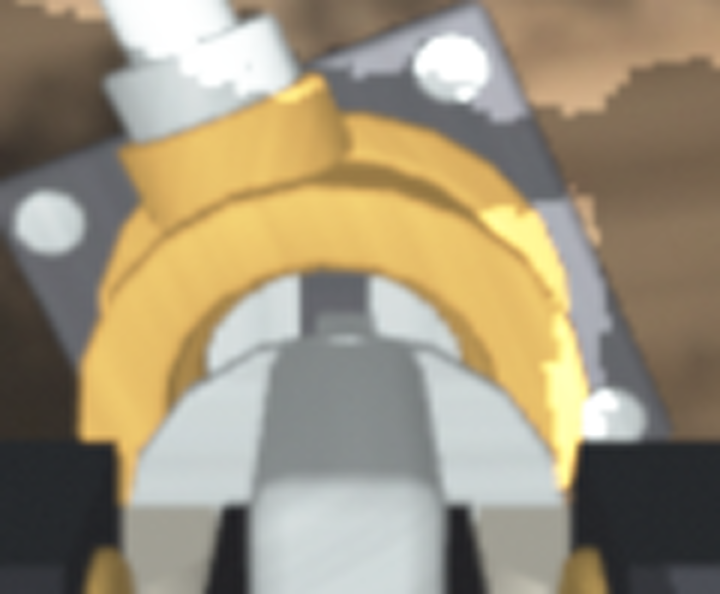

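View pics/s12z.png

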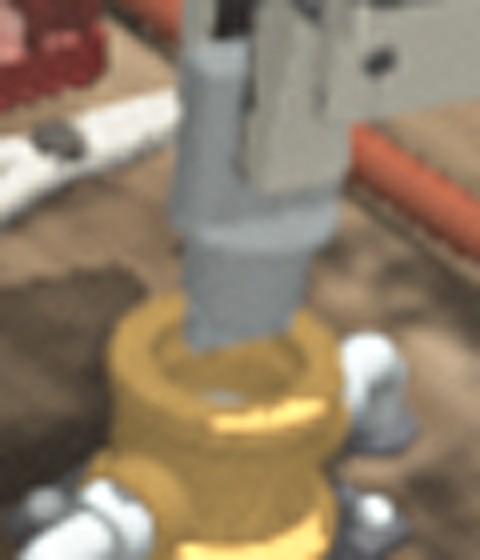

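Emit:
step_arm(plan="0 0 0 0 0 0 0; 0 0 0 0 0 0 0; 0 0 0 0 0 0 0; 0 0 0 0 0 0 0")

```text
clock: 12.82
tool_pos: [0.4933, -0.0483, 0.0872]
orientation: [-180.0, 0.0, -99.2]
force: [0.1, 0.3, -2.1]
opening: 0.0139
```

```bash
python3 - <<'E'
from h import *
for k in range(3):
    o=telemetry.get_obs();print(o['clock'],o['tool_pos'].round(5),o['orientation'].round(3),o['qvel'].round(2));w=snapshot('wrist')
c,w=shot('wrist','w13');
o=telemetry.get_obs();print(o['clock'],o['tool_pos'].round(5),o['orientation'].round(3),o['qvel'].round(2))
cv2.imwrite('pics/w13z.png',cv2.resize(w[150:260,220:340],None,fx=6,fy=5.4,interpolation=cv2.INTER_CUBIC))
E
```

```text
12.8167 [ 0.49333 -0.04832  0.08723] [-1.79994e+02  2.00000e-03 -9.92430e+01] [ 0.06 -0.1  -0.   -0.01  0.06  0.06]
12.8667 [ 0.49332 -0.04831  0.0872 ] [-1.79998e+02  1.00000e-03 -9.92420e+01] [-0.03  0.09 -0.05 -0.08 -0.03 -0.02]
12.9167 [ 0.49331 -0.04832  0.0872 ] [-179.998    0.     -99.245] [ 0.11  0.04 -0.02  0.05  0.01 -0.09]
13.0167 [ 0.49333 -0.04831  0.08718] [-1.79997e+02  1.00000e-03 -9.92400e+01] [-0.06 -0.04  0.01  0.04 -0.05 -0.  ]
```

View pics/w13z.png

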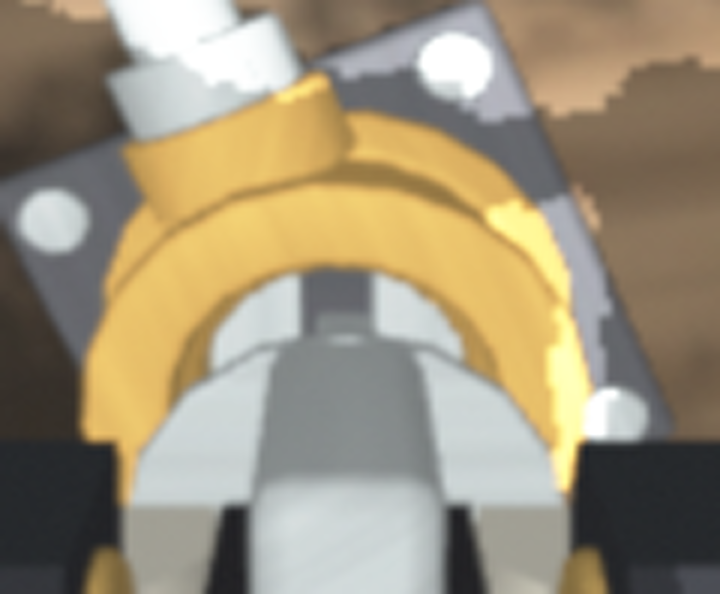

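```bash
cat > m.py <<'E'
from h import *
def go(ringfar,ringL,ringR,yLR,chL,chR,ych,chfar,bl,br,bt,sl,sr,ys):
    o=telemetry.get_obs();c=calibration('wrist');T=o['tool_pos'];print(T,o['orientation']);y=np.radians(o['orientation'][2])
    L=lambda D:np.round(1e3*np.array([D[0]*np.cos(y)+D[1]*np.sin(y),D[0]*np.sin(y)-D[1]*np.cos(y)]),2)
    g=lambda x,y:(220+x/6-.4,150+y/5.4-.4)
    w=lambda x,y,z:L(onz(c,g(x,y),z)-T)
    mc=(chL+chR)/2
    print('ring x',w(mc,ringfar,.06)[0]-29.7,'y',(w(ringL,yLR,.06)[1]+w(ringR,yLR,.06)[1])/2)
    print('chamf x',w(mc,chfar,.06)[0]-19.1,'y',(w(chL,ych,.06)[1]+w(chR,ych,.06)[1])/2)
    zf=T[2]-.021;m=w((bl+br)/2,bt,zf);print('key x',m[0]-14,'y',m[1])
    print('slot y',w((sl+sr)/2,ys,.036)[1])
E
python3 - <<'E'
from m import *
go(180,82,592,420,172,495,370,267,318,374,313,303,374,290)
E
```

```text
[ 0.49332762 -0.04831053  0.08718013] [-1.79996524e+02  9.11418529e-04 -9.92404196e+01]
ring x -0.05000000000000071 y -0.0600000000000005
chamf x -0.5600000000000023 y -0.4599999999999991
key x 0.03999999999999915 y 0.97
slot y 0.06
```

Emit:
step_arm(plan="0 -0.02 -0.11 0 0 0 0; 0 0 0 0 0 0 0; 0 0 0 0.2 0 0 0; 0 0 0 0.2 0 0 0; 0 0 0 0.2 0 0 0; 0 0 0 0.2 0 0 0; 0 0 0 0.2 0 0 0; 0 0 0 0 0 0 0; 0 0 0 0 0 0 0; 0 0 0 0 0 0 0; 0 0 0 0 0 0 0")

```text
clock: 13.93
tool_pos: [0.4945, -0.0483, 0.0773]
orientation: [-180.0, 0.0, -99.2]
force: [0.5, 0.2, -2.4]
opening: 0.0139
```

```bash
python3 - <<'E'
from h import *
o=telemetry.get_obs();print(o['tool_pos'],o['orientation'],o['force'])
c,w=shot('wrist','w14');c,s=shot('scene','s14')
cv2.imwrite('pics/w14z.png',cv2.resize(w[150:260,220:340],None,fx=6,fy=5.4,interpolation=cv2.INTER_CUBIC))
cv2.imwrite('pics/s14z.png',cv2.resize(s[165:235,315:375],None,fx=8,fy=8,interpolation=cv2.INTER_CUBIC))
E
```

```text
[ 0.49449862 -0.04826926  0.07725586] [-1.79990333e+02  3.57946920e-03 -9.92418971e+01] [ 0.48598452  0.22185807 -2.41838981]
```

View pics/w14z.png

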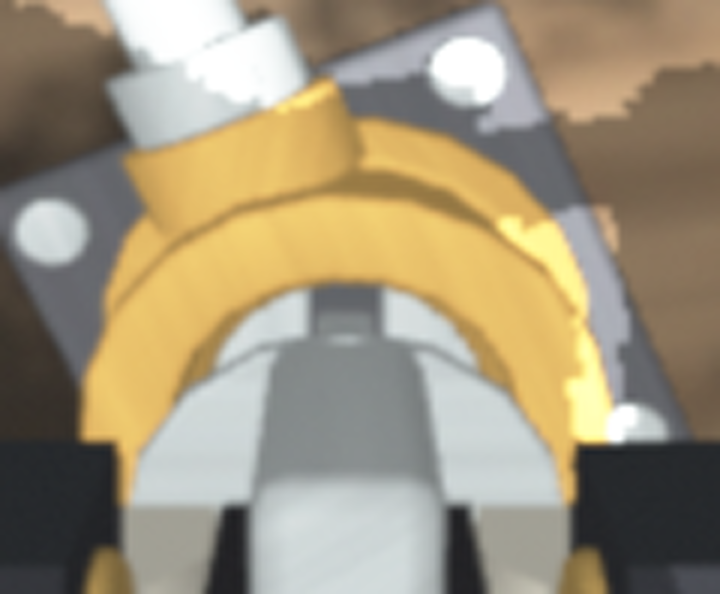

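View pics/s14z.png

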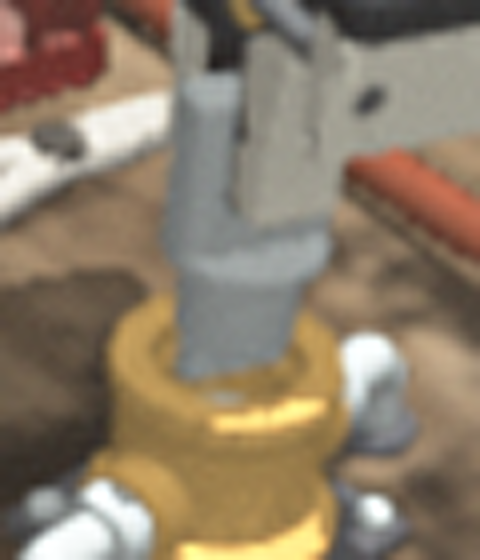

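```bash
python3 - <<'E'
from m import *
go(194,82,612,430,180,513,385,282,319,372,313,311,381,300)
E
```

```text
[ 0.49450094 -0.04826394  0.07727382] [-1.79987422e+02  4.39820717e-03 -9.92398652e+01]
ring x -0.120000000000001 y 1.0599999999999987
chamf x -0.3000000000000007 y 0.9949999999999992
key x 0.03999999999999915 y 0.89
slot y 0.97
```

Emit:
step_arm(plan="0 -0.02 0.01 0 0 0 0; 0 0 0 0.15 0 0 0; 0 0 0 0.15 0 0 0; 0 0 0 0.15 0 0 0; 0 0 0 0.1 0 0 0; 0 0 0 0 0 0 0; 0 0 0 0 0 0 0; 0 0 0 0 0 0 0")

```text
clock: 14.7
tool_pos: [0.4944, -0.0481, 0.0717]
orientation: [180.0, -0.0, -99.2]
force: [-0.6, 0.2, -0.4]
opening: 0.0137
```

Emit:
step_arm(plan="0 0 0 0.1 0 0 0; 0 0 0 0.1 0 0 0; 0 0 0 0.1 0 0 0; 0 0 0 0 0 0 0; 0 0 0 0 0 0 0; 0 0 0 0 0 0 0")

```text
clock: 15.2
tool_pos: [0.4944, -0.0481, 0.0687]
orientation: [180.0, -0.0, -99.2]
force: [0.3, 0.4, -1.5]
opening: 0.0139
```

Emit:
step_arm(plan="0 0 0 0.1 0 0 0; 0 0 0 0.1 0 0 0; 0 0 0 0.1 0 0 0; 0 0 0 0 0 0 0; 0 0 0 0 0 0 0")

```text
clock: 15.62
tool_pos: [0.4943, -0.0481, 0.0656]
orientation: [180.0, -0.0, -99.2]
force: [-0.3, -0.1, -1.6]
opening: 0.014
```

Emit:
step_arm(plan="0 0 0 0.1 0 0 0; 0 0 0 0.1 0 0 0; 0 0 0 0 0 0 0; 0 0 0 0 0 0 0")

```text
clock: 15.95
tool_pos: [0.4943, -0.0481, 0.0636]
orientation: [180.0, -0.0, -99.2]
force: [-0.1, 0.9, -1.9]
opening: 0.0138
```

Emit:
step_arm(plan="0 0 0 0.1 0 0 0; 0 0 0 0.1 0 0 0; 0 0 0 0 0 0 0; 0 0 0 0 0 0 0")

```text
clock: 16.28
tool_pos: [0.4943, -0.0481, 0.0616]
orientation: [180.0, -0.0, -99.2]
force: [-0.2, -0.6, -2.2]
opening: 0.0137
```

Emit:
step_arm(plan="0 0 0 0.1 0 0 0; 0 0 0 0.1 0 0 0; 0 0 0 0.1 0 0 0; 0 0 0 0 0 0 0; 0 0 0 0 0 0 0; 0 0 0 0 0 0 0")

```text
clock: 16.78
tool_pos: [0.4943, -0.0481, 0.0586]
orientation: [180.0, -0.0, -99.2]
force: [-0.3, -0.1, -1.4]
opening: 0.0136
```

Emit:
step_arm(plan="0 0 0 0.1 0 0 0; 0 0 0 0.1 0 0 0; 0 0 0 0 0 0 0; 0 0 0 0 0 0 0")

```text
clock: 17.12
tool_pos: [0.4943, -0.0481, 0.0566]
orientation: [180.0, -0.0, -99.2]
force: [0.6, 0.7, -2.1]
opening: 0.0139
```

Emit:
step_arm(plan="0 0 0 0.1 0 0 0; 0 0 0 0.05 0 0 0; 0 0 0 0 0 0 0; 0 0 0 0 0 0 0")

```text
clock: 17.45
tool_pos: [0.4943, -0.0481, 0.0551]
orientation: [180.0, -0.0, -99.2]
force: [-0.6, -0.1, -1.7]
opening: 0.0137
```

Emit:
step_arm(plan="0 0 0 0.1 0 0 0; 0 0 0 0.1 0 0 0; 0 0 0 0 0 0 0; 0 0 0 0 0 0 0")

```text
clock: 17.78
tool_pos: [0.4942, -0.0481, 0.0531]
orientation: [180.0, -0.0, -99.2]
force: [0.3, -0.2, -2.1]
opening: 0.0141
```

Emit:
step_arm(plan="0 0 0 0.1 0 0 0; 0 0 0 0.1 0 0 0; 0 0 0 0 0 0 0; 0 0 0 0 0 0 0")

```text
clock: 18.12
tool_pos: [0.4943, -0.0481, 0.0511]
orientation: [180.0, -0.0, -99.2]
force: [0.2, -0.3, -2.3]
opening: 0.014
```

Emit:
step_arm(plan="0 0 0 0.1 0 0 0; 0 0 0 0 0 0 0; 0 0 0 0 0 0 0")

```text
clock: 18.37
tool_pos: [0.4943, -0.0481, 0.0501]
orientation: [180.0, -0.0, -99.2]
force: [0.4, 1.0, -1.0]
opening: 0.0137
```

```bash
python3 - <<'E'
from h import *
o=telemetry.get_obs();print(o['tool_pos'],o['orientation'],o['force'],o['moment'])
c,w=shot('wrist','w15');c,s=shot('scene','s15')
cv2.imwrite('pics/s15z.png',cv2.resize(s[165:245,310:380],None,fx=7,fy=7,interpolation=cv2.INTER_CUBIC))
E
```

```text
[ 0.49428261 -0.04807273  0.0500847 ] [ 1.79990557e+02 -3.96365133e-03 -9.92419315e+01] [ 0.36719173  1.01399099 -1.02200464] [ 0.05669552  0.01312812 -0.00566896]
```

View pics/s15z.png

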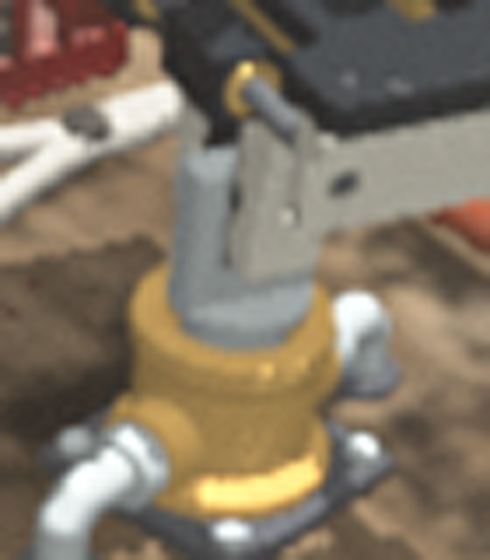

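The flange stands a few mm above the rim and the blade is already inside the slot, with no contact force. I ease down the last few mm.

Emit:
step_arm(plan="0 0 0 0.1 0 0 0; 0 0 0 0 0 0 0; 0 0 0 0 0 0 0")

```text
clock: 18.72
tool_pos: [0.4943, -0.0481, 0.0491]
orientation: [180.0, -0.0, -99.2]
force: [0.7, 0.4, -1.9]
opening: 0.0137
```

Emit:
step_arm(plan="0 0 0 0.1 0 0 0; 0 0 0 0 0 0 0; 0 0 0 0 0 0 0")

```text
clock: 18.97
tool_pos: [0.4943, -0.0481, 0.0481]
orientation: [180.0, -0.0, -99.2]
force: [0.4, -0.2, -1.9]
opening: 0.0139
```

Emit:
step_arm(plan="0 0 0 0.07 0 0 0; 0 0 0 0 0 0 0; 0 0 0 0 0 0 0")

```text
clock: 19.22
tool_pos: [0.4943, -0.0481, 0.0474]
orientation: [180.0, -0.0, -99.2]
force: [-0.4, -0.4, -0.9]
opening: 0.0139
```

Emit:
step_arm(plan="0 0 0 0.05 0 0 0; 0 0 0 0 0 0 0; 0 0 0 0 0 0 0")

```text
clock: 19.47
tool_pos: [0.4944, -0.0481, 0.0472]
orientation: [-180.0, -0.0, -99.2]
force: [-1.4, -0.2, 2.0]
opening: 0.0137
```

Emit:
step_arm(plan="0 0 0 0.05 0 0 0; 0 0 0 0 0 0 0; 0 0 0 0 0 0 0")

```text
clock: 19.72
tool_pos: [0.4945, -0.0481, 0.0471]
orientation: [-180.0, -0.0, -99.2]
force: [-2.5, 0.7, 7.4]
opening: 0.0139
```

The key is home: TCP z stalls at 0.047 with about 8 N of contact. I ease off the pressure and turn clockwise, which is a positive turn about the tool z axis.

Emit:
step_arm(plan="0 0 0 -0.07 0 0 0; 0 0 0 0 0 0 0; 0 0 0 0 0 0 2; 0 0 0 0 0 0 2; 0 0 0 0 0 0 2; 0 0 0 0 0 0 2; 0 0 0 0 0 0 2; 0 0 0 0 0 0 2; 0 0 0 0 0 0 0; 0 0 0 0 0 0 0")

```text
clock: 20.55
tool_pos: [0.4946, -0.0482, 0.0472]
orientation: [-180.0, -0.0, -111.2]
force: [1.5, -1.7, -0.2]
opening: 0.0137
```

```bash
python3 - <<'E'
from h import *
o=telemetry.get_obs();print(o['tool_pos'],o['orientation'],o['force'],o['moment'])
E
```

```text
[ 0.49462589 -0.04815974  0.0471923 ] [-1.79976725e+02 -9.10939449e-04 -1.11171771e+02] [ 1.49127842 -1.71339575 -0.23243968] [-0.5019244  -0.36219785  0.06678135]
```

Emit:
step_arm(plan="0 0 0 0 0 0 2.5; 0 0 0 0 0 0 2.5; 0 0 0 0 0 0 2.5; 0 0 0 0 0 0 2.5; 0 0 0 0 0 0 2.5; 0 0 0 0 0 0 2.5; 0 0 0 0 0 0 2.5; 0 0 0 0 0 0 2.5; 0 0 0 0 0 0 0; 0 0 0 0 0 0 0")

```text
clock: 21.38
tool_pos: [0.4947, -0.0482, 0.0472]
orientation: [-180.0, 0.0, -131.1]
force: [1.9, -3.1, -1.9]
opening: 0.014
```

```bash
python3 - <<'E'
from h import *
o=telemetry.get_obs();print(o['tool_pos'],o['orientation'],o['force'],o['moment'],o['joint_pos'])
E
```

```text
[ 0.49470854 -0.04816642  0.04718634] [-1.79973071e+02  1.36222235e-02 -1.31115596e+02] [ 1.86160075 -3.05435971 -1.91888454] [-0.97462839 -0.95860765  0.05312211] [ 1.71514438e+01  1.24595298e+01 -3.24256192e+01  2.22236880e-02
 -4.50891035e+01 -5.82827291e+01]
```

Emit:
step_arm(plan="0 0.01 -0.03 0 0 0 0; 0 0 0 0 0 0 2.5; 0 0 0 0 0 0 2.5; 0 0 0 0 0 0 2.5; 0 0 0 0 0 0 2.5; 0 0 0 0 0 0 2.5; 0 0 0 0 0 0 2.5; 0 0 0 0 0 0 2.5; 0 0 0 0 0 0 2.5; 0 0 0 0 0 0 0; 0 0 0 0 0 0 0")

```text
clock: 22.3
tool_pos: [0.4948, -0.0483, 0.0472]
orientation: [-180.0, 0.0, -151.1]
force: [2.1, -2.3, -2.1]
opening: 0.0139
```

```bash
python3 - <<'E'
from h import *
o=telemetry.get_obs();print(o['tool_pos'],o['orientation'],o['force'],o['moment'])
c,w=shot('wrist','w16');c,s=shot('scene','s16')
cv2.imwrite('pics/s16z.png',cv2.resize(s[165:245,310:380],None,fx=7,fy=7,interpolation=cv2.INTER_CUBIC))
E
```

```text
[ 0.49477991 -0.04834504  0.0471916 ] [-1.79989105e+02  2.28167111e-02 -1.51114807e+02] [ 2.13618967 -2.26376407 -2.09474091] [-0.95553516 -1.10197901  0.05633661]
```

View pics/s16z.png

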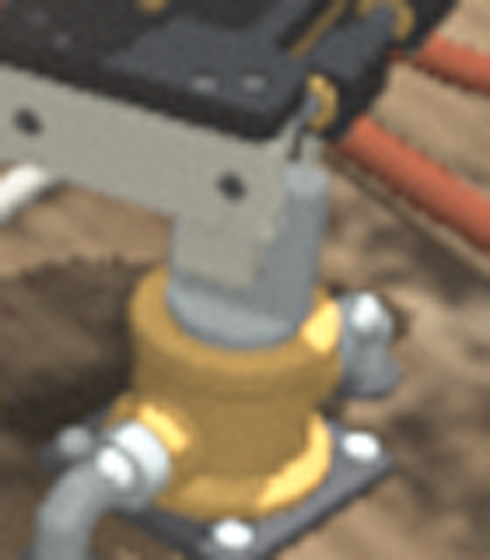

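View pics/w16.png

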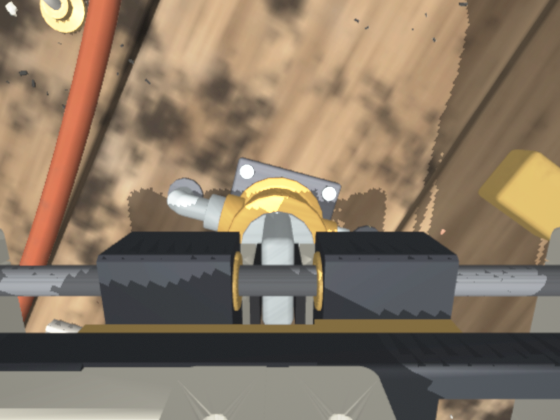

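Emit:
step_arm(plan="0 -0.01 -0.05 0 0 0 0; 0 0 0 0 0 0 2; 0 0 0 0 0 0 2; 0 0 0 0 0 0 2; 0 0 0 0 0 0 2; 0 0 0 0 0 0 2; 0 0 0 0 0 0 1; 0 0 0 0 0 0 0; 0 0 0 0 0 0 0")

```text
clock: 23.15
tool_pos: [0.4949, -0.0486, 0.0472]
orientation: [180.0, 0.0, -162.2]
force: [1.8, -0.6, -1.2]
opening: 0.0137
```

```bash
python3 - <<'E'
from h import *
o=telemetry.get_obs();print(o['tool_pos'],o['orientation'],o['force'],o['moment'])
E
```

```text
[ 0.49487243 -0.04857906  0.04717902] [ 1.79990736e+02  8.68326928e-03 -1.62169500e+02] [ 1.77803663 -0.63690338 -1.17708068] [-0.06354969 -0.81399443  0.0871798 ]
```

Lateral force is low. I now go on in single degrees, watching for the stop in the z moment.

Emit:
step_arm(plan="0 0 0 0 0 0 1; 0 0 0 0 0 0 1; 0 0 0 0 0 0 0; 0 0 0 0 0 0 0")

```text
clock: 23.48
tool_pos: [0.4949, -0.0486, 0.0472]
orientation: [180.0, 0.0, -164.2]
force: [2.4, 0.6, -0.3]
opening: 0.0135
```

```bash
python3 - <<'E'
from h import *
o=telemetry.get_obs();print(o['tool_pos'],o['orientation'],o['force'],o['moment'],o['tau'][5])
E
```

```text
[ 0.49491287 -0.04864101  0.0472056 ] [ 1.79994326e+02  1.32812120e-02 -1.64238069e+02] [ 2.36715488  0.63332511 -0.26966996] [ 0.2359927  -0.80783105  0.12578768] -0.18679775297641754
```

Emit:
step_arm(plan="0 0 0 0 0 0 1; 0 0 0 0 0 0 0; 0 0 0 0 0 0 0")

```text
clock: 23.73
tool_pos: [0.4949, -0.0487, 0.0472]
orientation: [180.0, 0.0, -165.2]
force: [2.0, 0.8, -0.7]
opening: 0.014
```

```bash
python3 - <<'E'
from h import *
o=telemetry.get_obs();print(o['tool_pos'],o['orientation'],o['force'],o['moment'],o['tau'][5])
E
```

```text
[ 0.4949184  -0.04867466  0.04719799] [ 1.79997760e+02  1.17920575e-02 -1.65244313e+02] [ 1.9924054   0.82198644 -0.68597187] [ 0.365318   -0.78466767  0.08209807] -0.17935761250555515
```

Emit:
step_arm(plan="0 -0.03 0 0 0 0 1; 0 0 0 0 0 0 0; 0 0 0 0 0 0 0")

```text
clock: 23.98
tool_pos: [0.495, -0.0487, 0.0472]
orientation: [180.0, -0.0, -166.3]
force: [1.3, 0.3, 0.7]
opening: 0.0137
```

```bash
python3 - <<'E'
from h import *
o=telemetry.get_obs();print(o['tool_pos'],o['orientation'],o['force'],o['moment'],o['tau'][5])
E
```

```text
[ 0.49497125 -0.04868275  0.04716717] [ 1.79997211e+02 -1.48369402e-02 -1.66255213e+02] [1.2508333  0.33204635 0.72196407] [ 0.37017779 -0.40109006  0.08068414] -0.1773209637030959
```

Emit:
step_arm(plan="0 0 0 0 0 0 1; 0 0 0 0 0 0 0; 0 0 0 0 0 0 0")

```text
clock: 24.23
tool_pos: [0.495, -0.0487, 0.0472]
orientation: [180.0, -0.0, -167.3]
force: [-0.1, 0.3, 1.6]
opening: 0.0138
```

```bash
python3 - <<'E'
from h import *
o=telemetry.get_obs();print(o['tool_pos'],o['orientation'],o['force'],o['moment'],o['tau'][5])
E
```

```text
[ 0.49501065 -0.04868468  0.04716096] [ 1.79998840e+02 -9.18431967e-03 -1.67255151e+02] [-0.14532616  0.31402963  1.56852472] [ 0.43262382 -0.2514776   0.09621266] -0.18715881742537022
```

Emit:
step_arm(plan="0 0 0 0 0 0 1; 0 0 0 0 0 0 0; 0 0 0 0 0 0 0")

```text
clock: 24.48
tool_pos: [0.4951, -0.0487, 0.0472]
orientation: [-180.0, -0.0, -168.2]
force: [-0.6, 0.4, 1.3]
opening: 0.0137
```

```bash
python3 - <<'E'
from h import *
o=telemetry.get_obs();print(o['tool_pos'],o['orientation'],o['force'],o['moment'],o['tau'][5])
E
```

```text
[ 0.49505807 -0.04867116  0.04716798] [-1.79997934e+02 -8.11233927e-03 -1.68240010e+02] [-0.6336214   0.38710566  1.25693098] [ 0.30169598 -0.14577573  0.23568983] -0.3432220034301281
```

Emit:
step_arm(plan="0 0 0 0 0 0 1; 0 0 0 0 0 0 0; 0 0 0 0 0 0 0")

```text
clock: 24.73
tool_pos: [0.4951, -0.0487, 0.0472]
orientation: [-180.0, -0.0, -169.2]
force: [0.2, 0.7, 1.5]
opening: 0.0136
```

```bash
python3 - <<'E'
from h import *
o=telemetry.get_obs();print(o['tool_pos'],o['orientation'],o['force'],o['moment'],o['tau'][5])
E
```

```text
[ 0.49507837 -0.04869507  0.0471905 ] [-1.79994410e+02 -6.08984816e-03 -1.69233192e+02] [0.15449455 0.66194897 1.49895288] [ 0.3367155  -0.17723608  0.49335493] -0.5171549879014492
```

The stop is felt at yaw about −168°: Mz rises from 0.09 to 0.24 to 0.49 N m. I relax the twist, open the jaws, then check.

Emit:
step_arm(plan="0 0 0 0 0 0 -1; 0 0 0 0 0 0 0; 3.5 0 0 0 0 0 0; 3.5 0 0 0 0 0 0; 3.5 0 0 0 0 0 0; 3.5 0 0 0 0 0 0; 3.5 0 0 0 0 0 0; 3.5 0 0 0 0 0 0")

```text
clock: 25.4
tool_pos: [0.4951, -0.0487, 0.0471]
orientation: [180.0, -0.0, -168.3]
force: [0.5, 0.4, -0.9]
opening: 0.0348
```

Emit:
step_arm(plan="3.5 0 0 -0.5 0 0 0; 3.5 0 0 -1 0 0 0; 3.5 0 0 -1.5 0 0 0; 3.5 0 0 -2 0 0 0; 3.5 0 0 -2.5 0 0 0; 3.5 0 0 -2.5 0 0 0; 3.5 -2 0 -2 0 0 0; 3.5 -3 0 0 0 0 0; 3.5 -2 0 0 0 0 0; 3.5 0 0 0 0 0 0; 3.5 0 0 0 0 0 0; 3.5 0 0 0 0 0 0")

```text
clock: 26.4
tool_pos: [0.563, -0.0345, 0.1674]
orientation: [180.0, -0.0, -168.3]
force: [0.3, 0.5, 0.2]
opening: 0.0347
```

```bash
python3 - <<'E'
from h import *
o=telemetry.get_obs();print(o['clock'],o['tool_pos'],o['orientation'],o['force'],o['opening'])
c,w=shot('wrist','w17');np.save('c17.npy',c,allow_pickle=True);c,s=shot('scene','s17');c,t=shot('top','t17')
cv2.imwrite('pics/s17z.png',cv2.resize(s[150:250,300:390],None,fx=6,fy=6,interpolation=cv2.INTER_CUBIC))
E
```

```text
26.4 [ 0.56300011 -0.03452051  0.16735655] [ 1.79993184e+02 -3.05441022e-02 -1.68251246e+02] [0.34197867 0.46602323 0.1953478 ] 0.034748503787555035
```

View pics/s17z.png

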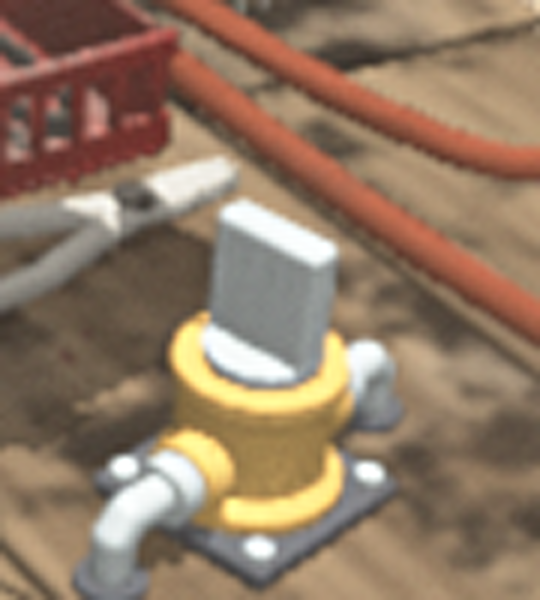

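View pics/w17.png

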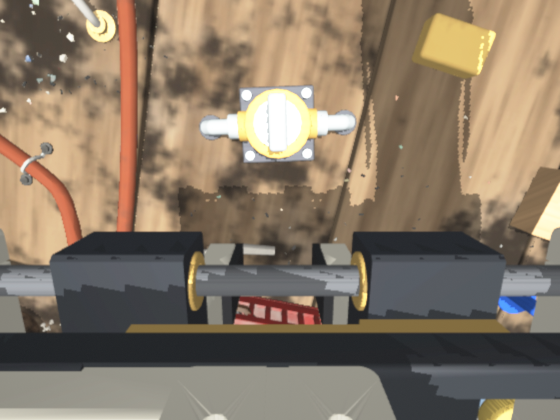

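The scene view shows the key standing in the cock, flange at the rim, handle across the pipe. I measure its angle in the wrist view, where the cock is at (277,124).

```bash
python3 - <<'E'
import cv2
w=cv2.imread('pics/w17.png');cv2.imwrite('pics/w17z.png',cv2.resize(w[75:175,197:362],None,fx=4.8,fy=4.8,interpolation=cv2.INTER_CUBIC))
E
```

```text
(no output)
```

View pics/w17z.png

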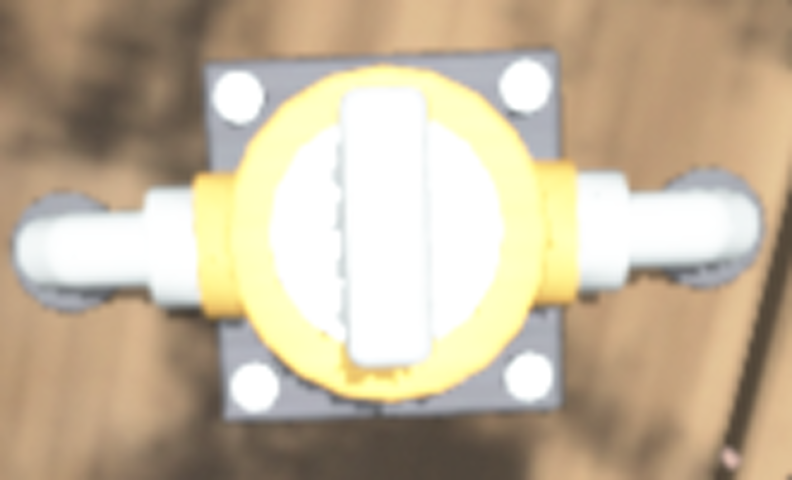

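View pics/t17.png

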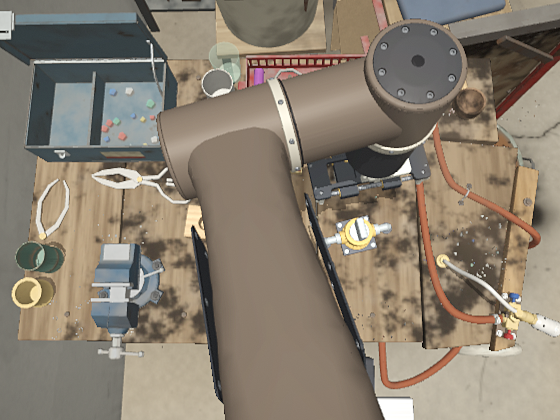

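```bash
python3 - <<'E'
import cv2,numpy as np
a=cv2.imread('pics/scene0.png');b=cv2.imread('pics/s17.png')
cr=lambda s:cv2.resize(s[160:310,220:380],None,fx=2.4,fy=2.4)
cv2.imwrite('pics/cmp.png',np.hstack([cr(a),cr(b)]))
from h import *
c=np.load('c17.npy',allow_pickle=True).item();f=lambda x,y:(197+x/4.8-.4,75+y/4.8-.4)
an=lambda p,q,z:np.degrees(np.arctan2(*(onz(c,f(*p),z)-onz(c,f(*q),z))[[1,0]]))
print('key',an((343,95),(349,355),.111)%180,an((427,95),(431,350),.111)%180)
print('cock',an((207,65),(224,418),.005)%180,an((557,50),(561,408),.005)%180,(an((207,65),(557,50),.005)+90)%180,(an((224,418),(561,408),.005)+90)%180,'pipe',(an((35,250),(740,222),.03)+90)%180)
E
```

```text
key 12.78003061418383 13.086284580774276
cock 13.091644920976506 13.983696844884548 14.081086160457986 13.46366941490804 pipe 13.971677863573987
```

View pics/cmp.png

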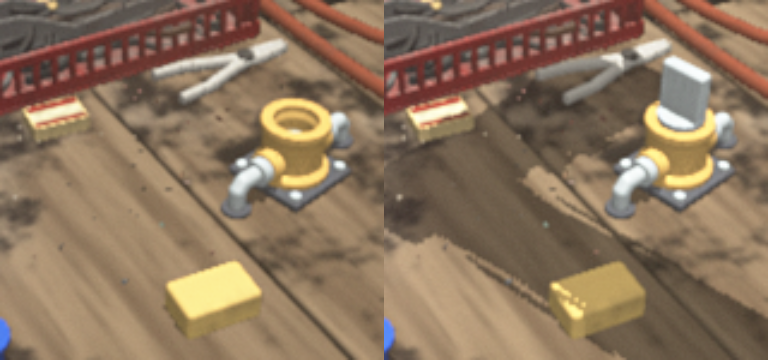

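The key is at 12.9° and the cock's x axis at about 13.7°, so it is within 1°. The matchbox, pliers and wax stand where they did at the start. I hand the job in.

```bash
python3 - <<'E'
from plant import workorder,telemetry
print(workorder.close_job());print(telemetry.get_obs()['clock'])
E
```

```text
the job is handed in; nothing more can be done
None
the job is handed in; nothing more can be done
```

I lifted the steel key from its block and lowered it into the cock with the blade lined up on the seen slot (about 67° off the cock's x axis). It went in without contact until it was fully home, where I felt about 8–9 N. I then eased off and turned it clockwise until the stop showed as a rise in the z moment, from 0.09 to about 0.5 N m. After that I let go and drew back, at about 26 s on the clock.

**Last checks:**
- **Key angle:** the key stands upright with its flange at the rim. It measured 12.9° against about 13.7° for the cock's x axis, so within about 1°.
- **Bystanders:** the wax, matchbox and pliers look unmoved when the start and end pictures are compared.
- **Robot:** clear of everything; no verdict was given at hand-in.

**What disagreed:**
- **Fingertips:** they were about 25 mm shorter than the stated TCP, both in the pictures and by feel. I opened the jaws, went about 26 mm lower and gripped again.
- **Cameras:** the top and wrist cameras differed by 2–4 mm on the key and the mouth. I placed the key by the wrist camera.
- **Arm settling:** the arm takes about half a second to settle after a move. I had to correct two sideways placings, by 1 to 2 mm, before the key went in.

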